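# Open the clamp, pack the sample case and clamp its lid

### The arm

A 6-joint arm with a two-finger parallel gripper is mounted at the origin on the work surface. World frame = base frame: x ahead of the robot, y to its left, z up, the work surface at z = 0. Lengths are in mm, angles in rad, forces in N, time in s.
With the tool pointing down it reaches from about 250 to 775 mm from the base axis. Payload 4 kg.
Tool frame: the origin (TCP) lies at the very end of the fingers, on their centre line; the grasp point (between the pads) lies 19 mm behind it (robot.tcp_to_grasp is the distance from the TCP to the grasp point, in mm); z points along the fingers, x is the direction in which the jaws open and shut, and the axes are right-handed (so a half turn about z gives the same grasp; the last joint's range is limited). The gripper opens to 94 mm and grips with 3 to 60 N. Pads are 16 mm wide; open, the fingers measure 119 mm over their backs; the gripper's body (75 mm by 177 mm) begins 78 mm behind the grasp point.
Start: joints at [1.232, 0.087, 1.371, -0, 1.684, -0.103], TCP at [128.5, 534.797, 205.506] pointing down, gripper open.
Joint ranges: [-3.1, 3.1], [-0.76, 2.03], [0.27, 2.55], [-1.08, 4.22], [0.17, 2.65], [-2.57, 2.57]. Speed limits (rad/s): [2.79, 2.79, 3.14, 3.14, 3.14, 3.14].

### API

Orientations are given as a 3x3 rotation matrix whose columns are the frame's x, y, z axes.
In Python, from station import sensors, eyes, workorder, robot gives the robot as it stands.
- The arm moves only by the tool servo_tool, never from a script. Its argument "steps" is a list of rows, each a list of 7 numbers: the turn, a rotation vector about the tool's x, y, z in rad, then the shift along the tool's x, y, z in mm, then the finger opening in mm, from 0 to 94. A call has 1 to 20 rows; each row is the pose to reach, as a shift and turn from the pose commanded when the call began, along the tool's axes at that moment; what a row does not reach only later rows make up. A row lasts 1/8 s, in which the tool goes at most 62.5 mm and 10.7 degrees, less where a joint would pass 70% of its speed; a pose out of reach is approached as far as the arm can. A call with a gripper value outside its range is refused whole. The fingers move at their own pace and stop on an object; "force" is the grip in N (left out, the last holds). Time passes only in rows, so rows that repeat a pose let the fingers close. It gives the time, the measured TCP pose, the force and the opening at its end, in the units of the state.
- sensors.get_state(): the state, without advancing time (a new reading comes with each control period).
- eyes.camera(name): name is "scene" or "top" or "wrist"; returns the picture (480x640x3 uint8, blue, green, red); there is no depth.
- eyes.calibration(name): a dict with "fx", "fy", "cx", "cy" (pixels), "R" (3x3) and "t" (3): a world point X has camera coordinates R X + t. Camera axes: x right, y down, z forward; pixel columns grow to the right and rows downward; lengths in mm; the calibration is good to about 2 mm. The wrist camera is an equidistant fisheye: a pixel r from the principal point sees the ray r / f radians off the axis. A picture is of the moment at which its call begins: read the wrist's pose just before it. calibration takes no time and is no camera call; for the wrist camera it gives the pose at the moment of the call.
- workorder.close_job(): hands the job in, once; it reports no verdict.
The state is a dict: "clock": time; "q": joint angles; "qvel": joint speeds; "joint_efforts": joint torques, N m; "tool_pos": TCP position; "eef_rot": TCP orientation; "ft_force": force on the tool from outside, world axes, zero at the start; "ft_torque": the same for the moment, N m; "gripper_width": opening from 0.0 (shut) to 1.0 (fully open).
Only numpy, scipy, OpenCV 4.12 (cv2) and the standard library are available. Lean on these libraries where they do the work, as an engineer would, in place of code of your own. Each camera call takes 0.05 s, during which the arm holds its last target.

### The job

First unlock the lever by squeezing the red release plate in its grip, swing it right up clear of the empty case and let it lock there. Stand every sample bottle upright in a compartment of its own in the wooden case, then put the deep lid on the right way round so that its notch goes over the yellow key fin and it sits fully home on the rim. Last, squeeze the release plate again while swinging the lever all the way down onto the lid, and let go so that it stays locked down with the plate sprung back out; leave the wine bottle, the bowl and the yellow carton where they are.

Things in the scene. Friction and masses are not known exactly. Their poses are not given: they have to be found in the camera images.
- station: Fixed packing station: grey base plate with an open pine case and, on its -y side, a clamp lever. Origin under the case's centre at table height, z up. Case outside 124 (x) by 178 (y) mm, walls 8 thick, rim 78 mm above the table. Four steel guides outside the wall middles (the -x one at y = -35), 3.5 mm clear of the walls, rise to 106 mm, tops flared outward.
- case_floor (a point): Centre of the case's inner floor, 20 mm above the table; axes as the station's. Low dividers (4 mm thick, tops 50 mm above the table) make 6 compartments, 50 mm clear each way, centred at x = -27, +27 and y = -54, 0, +54 mm.
- case_seat (a point): Point over the case's centre, 120 mm above the table, where the lid's centre point (lid_center) lies when the lid is fully home; axes as the station's.
- case_key (a point): Top, 105 mm above the table, of the yellow key fin: a tab 8 (x) by 20 (y) mm standing 27 mm up from the case's -x wall at station x = -58, y = +45 mm.
- lever_hinge (a point): Hinge of the clamp lever: station x = 150, y = -155, height 140 mm. The axis is the station's y, so the lever swings in the upright plane station y = -155; its ratchet plate (160 mm across) is beside the hinge on the -y side.
- lever_grip (a point): Middle of the lever's grip, 190 mm from the hinge. Black grip 90 mm long (145 to 235 mm from the hinge), 24 wide along station y, 26 deep. A red release plate (60 by 20 mm, same middle) stands 8 mm proud of its side facing station -y: 32 mm wide over all, 26 pressed. x axis: along the lever to the hinge; y: the station's y.
- lever_foot (a point): Under face of the lever's rubber foot (24 mm across), on a side arm 120 mm from the hinge and 100 mm towards station +y. It meets the lid's top near lever 1.2 and, spring loaded, presses with some 5 N at 1.25. With the lever raised it is clear of the case.
- lever (a joint): Lever angle, rad: 0 raised (75 degrees above level), growing as the grip swings down towards station -x; end stop 1.27. Starts locked down. Angle above level = 1.309 minus this. Ratchet teeth block it both ways unless the red plate is held in; plate out, it rests only near 0 to 0.06, 0.42 to 0.44, 0.8 to 0.85 and beyond 1.2. Plate in, 2 to 5 N at the grip moves it; it stays where left.
- release (a joint): Red release plate, m: 0 out (locked), 0.006 fully in (pawl clears the teeth from about 0.0045). Spring: about 2 N to start, 5 N fully in. Pinching the grip across its width presses it; it springs out when let go.
- lid_center (a point): Centre of the loose deep pine lid, half-way up, 42 mm above its lower edge. 124 (x) by 178 (y) mm, hollow below, skirt 8 thick, top at 56 mm; on top, centred, a brown handle bar 90 mm long along x, 22 wide, from 56 to 84 mm above the lower edge. 0.3 to 0.5 kg. Fully home, its lower edge rests on the case rim and its axes lie along the station's.
- lid_notch (a point): Middle of the lid's only notch (32 mm wide, full height, through its -x side, beside a yellow patch on top): lid x = -58, y = +45 mm, 28 mm above the lower edge. It takes the key fin.
- b1_center (a point): Centre (half-way up, 50 mm) of sample bottle 1, green glass: body 40 mm across and 50 high, then a coloured straight neck 26 mm across up to 100 mm. 0.09 to 0.18 kg. Starts upright; may be absent (None).
- b2_center (a point): Centre (half-way up, 50 mm) of sample bottle 2, amber glass: body 40 mm across and 50 high, then a coloured straight neck 26 mm across up to 100 mm. 0.09 to 0.18 kg. Starts upright; may be absent (None).
- b3_center (a point): Centre (half-way up, 50 mm) of sample bottle 3, green glass: body 40 mm across and 50 high, then a coloured straight neck 26 mm across up to 100 mm. 0.09 to 0.18 kg. Starts upright; may be absent (None).
- b4_center (a point): Centre (half-way up, 50 mm) of sample bottle 4, amber glass: body 40 mm across and 50 high, then a coloured straight neck 26 mm across up to 100 mm. 0.09 to 0.18 kg. Starts upright; may be absent (None).
- b5_center (a point): Centre (half-way up, 50 mm) of sample bottle 5, green glass: body 40 mm across and 50 high, then a coloured straight neck 26 mm across up to 100 mm. 0.09 to 0.18 kg. Starts upright; may be absent (None).
- wine: Green wine bottle, 74 mm across, 290 tall; origin under its foot. Leave alone.
- bowl: Terracotta bowl, 120 mm across, 50 high; origin under its foot. Leave alone.
- carton: Yellow carton 70 by 100 by 60 mm; origin under its centre. Leave alone.
Things that resemble listed ones, but are neither listed nor needed, are in the scene too. There is more than one size of the part that bears lid_center; the job needs the larger.

How it is judged (in metres and radians):
On the way, in this order (a step that is already met when the one before it is completed fails the run):
1. the lever is right up and locked, release plate out (value of joint lever below 0.08 rad and value of joint release below 0.002 m), for 0.2 s.
2. every bottle stands in the open case (x of b1_center in the frame of station between -0.056 and 0.056 m and y of b1_center in the frame of station between -0.083 and 0.083 m and z of each of b1_center, b2_center, b3_center, b4_center, b5_center in the frame of station below 0.077 m and angle between each of b1_center, b2_center, b3_center, b4_center, b5_center's own z axis and vertical below 0.25 rad and x of b2_center in the frame of station between -0.056 and 0.056 m and y of b2_center in the frame of station between -0.083 and 0.083 m and x of b3_center in the frame of station between -0.056 and 0.056 m and y of b3_center in the frame of station between -0.083 and 0.083 m and x of b4_center in the frame of station between -0.056 and 0.056 m and y of b4_center in the frame of station between -0.083 and 0.083 m and x of b5_center in the frame of station between -0.056 and 0.056 m and y of b5_center in the frame of station between -0.083 and 0.083 m), for 0.2 s.
3. the lid is fully home on the case, its notch over the key fin (distance between lid_center and case_seat below 0.009 m and angle between lid_center's own z axis and vertical below 0.05 rad and horizontal distance between lid_notch and case_key below 0.012 m), for 0.2 s.
4. the lever is down and locked, release plate out (value of joint lever above 1.16 rad and value of joint release below 0.002 m), for 0.2 s.
At the end, for the whole second after the job is handed in: Every bottle that is present stands upright (within 0.25 rad) on the floor of the case, the lid is fully home (centre point within 9 mm of case_seat, level within 0.05 rad, notch within 12 mm of the key fin), the lever is beyond 1.16 rad with the release plate out (under 2 mm) (all of step 2 and all of step 3 and all of step 4); the robot touches nothing.
It fails at once if the wine is pushed more than 3 cm from its place (distance of wine from where it was at the start of the episode above 0.03 m).
It fails at once if the bowl is pushed more than 3 cm from its place (distance of bowl from where it was at the start of the episode above 0.03 m).
It fails at once if the carton is pushed more than 3 cm from its place (distance of carton from where it was at the start of the episode above 0.03 m).
Of b1, b2, b3, b4, b5 only 3 to 5 are there at a start; the rules pass over those that are not, and their reading is None.
At some moment in a run one of lid may be knocked a few centimetres aside while the robot is not near it.
Once in a run the grip may slacken for a moment while it holds something.
It also fails if it takes over 210 s, if anything falls off the work surface, if the arm or the gripper's body presses on something with over 40 N, if the wrist force passes 120 N, or if a joint passes its speed limit or range.

## Working session

There is one attempt and no reset: what is moved stays moved. The work goes in short steps, Python scripts to look and compute and a tool call to move; the robot and the scene stay as the last step left them, time stands still between calls to the robot, and variables do not carry over. Pictures are saved under pics/ and viewed, and the job is handed in when it is done.

Besides the shell and the picture viewer there is one more tool, called after "Request:" as name(argument=value, ...) on one line, values as JSON. servo_tool: Moves the arm, as the interface text tells. Its arguments: {"type":"object","properties":{"steps":{"type":"array","items":{"type":"array","items":{"type":"number"}}},"force":{"type":"number"}},"required":["steps"]}

```bash
ls; mkdir -p pics
python3 - <<'E'
from station import sensors, eyes, workorder, robot
import cv2,numpy as np
np.set_printoptions(precision=3,suppress=True)
print(sensors.get_state())
for n in ["scene","top","wrist"]:
    cv2.imwrite(f"pics/{n}0.png",eyes.camera(n)); print(n,eyes.calibration(n))
E
```

```text
pics
{'clock': 0.0, 'q': array([ 1.232,  0.088,  1.372, -0.   ,  1.684, -0.103]), 'qvel': array([ 0.   , -0.001,  0.001,  0.002,  0.001,  0.001]), 'joint_efforts': array([ -0.002, -34.018, -30.242,   0.071,   0.033,  -0.   ]), 'tool_pos': array([128.296, 534.271, 204.303]), 'eef_rot': array([[ 0.234,  0.972, -0.001],
       [ 0.972, -0.234, -0.002],
       [-0.002, -0.   , -1.   ]]), 'ft_force': array([-0.241,  0.002,  0.485]), 'ft_torque': array([-0.01 , -0.027,  0.009]), 'gripper_width': 0.9993164952211758}
scene {'fx': 463.39571533959486, 'fy': 463.39571533959486, 'cx': 314.4071537053491, 'cy': 233.82887594384147, 'R': array([[-0.128,  0.992,  0.008],
       [ 0.815,  0.11 , -0.568],
       [-0.565, -0.066, -0.823]]), 't': array([ 194.063, -311.824, 1648.063])}
top {'fx': 531.7529292833932, 'fy': 531.7529292833932, 'cx': 318.55372096747726, 'cy': 236.54742172097576, 'R': array([[ 0.015, -1.   ,  0.013],
       [-0.992, -0.017, -0.129],
       [ 0.129, -0.011, -0.992]]), 't': array([-145.301,  585.049, 1504.543])}
wrist {'fx': 371.64829954431775, 'fy': 371.64829954431775, 'cx': 323.86149771853917, 'cy': 238.847218070406, 'R': array([[ 0.233,  0.972, -0.001],
       [ 0.931, -0.223,  0.29 ],
       [ 0.282, -0.069, -0.957]]), 't': array([-548.296,  -30.333,  392.345])}
```

View pics/scene0.png

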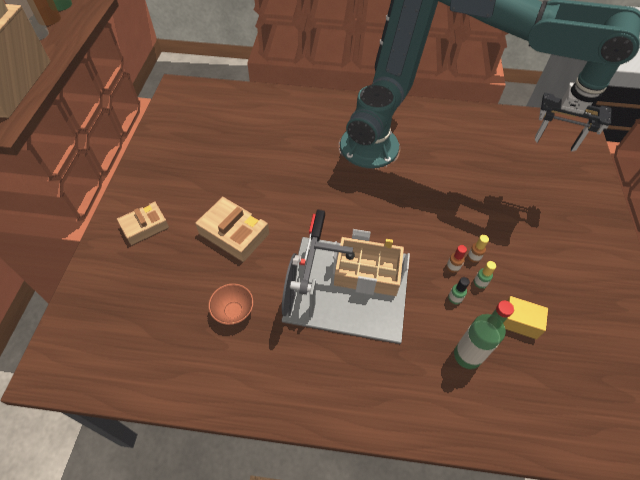

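View pics/top0.png

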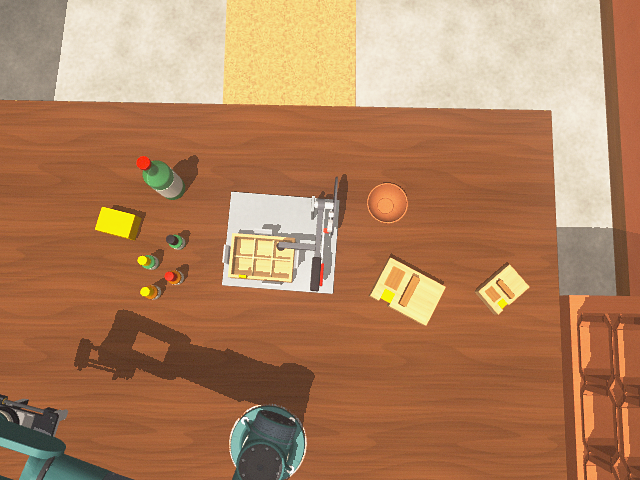

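View pics/wrist0.png

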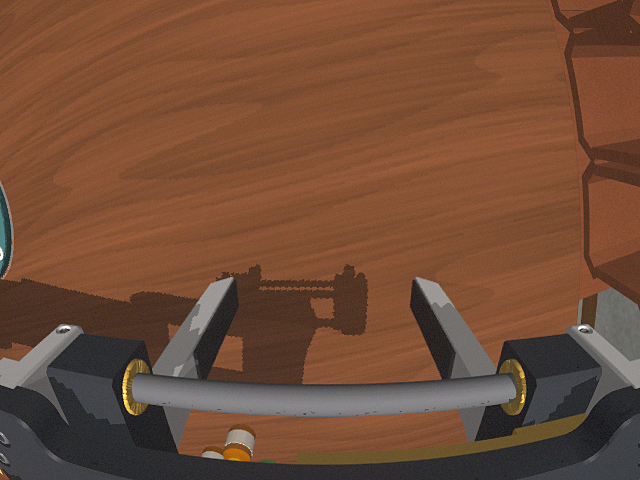

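The top view shows four bottles at about (176,241), (148,261), (174,277) and (150,292), and the case at (262,257). The large lid is at (408,290), with a small decoy at (502,288). The lever is down, with its grip at (316,273). Next I'll zoom in.

```bash
cat > h.py <<'E'
from station import sensors, eyes, workorder, robot
import cv2,numpy as np
np.set_printoptions(precision=1,suppress=True)
def pix2ray(c,uv,name):
    u,v=uv; x=(u-c['cx'])/c['fx']; y=(v-c['cy'])/c['fy']
    if name=='wrist':
        r=np.hypot(x,y); s=np.sin(r)/r if r>1e-9 else 1
        d=np.array([x*s,y*s,np.cos(r)])
    else:
        d=np.array([x,y,1.0]); d/=np.linalg.norm(d)
    R=np.array(c['R']); t=np.array(c['t'])
    return -R.T@t, R.T@d
def onz(c,uv,z,name):
    o,d=pix2ray(c,uv,name); return o+d*(z-o[2])/d[2]
def tri(obs):
    A=np.zeros((3,3));b=np.zeros(3);P=[]
    for c,uv,n in obs:
        o,d=pix2ray(c,uv,n);M=np.eye(3)-np.outer(d,d);A+=M;b+=M@o;P.append((o,d))
    X=np.linalg.solve(A,b)
    return X,[np.linalg.norm((np.eye(3)-np.outer(d,d))@(X-o)) for o,d in P]
def proj(c,X,name):
    p=np.array(c['R'])@np.array(X)+np.array(c['t'])
    if name=='wrist':
        th=np.arctan2(np.hypot(p[0],p[1]),p[2]);ph=np.arctan2(p[1],p[0])
        return np.array([c['cx']+c['fx']*th*np.cos(ph),c['cy']+c['fy']*th*np.sin(ph)])
    return np.array([c['cx']+c['fx']*p[0]/p[2],c['cy']+c['fy']*p[1]/p[2]])
def crop(im,x,y,w,h,s,fn):
    cv2.imwrite(fn,cv2.resize(im[y:y+h,x:x+w],None,fx=s,fy=s,interpolation=cv2.INTER_CUBIC))
E
python3 - <<'E'
from h import *
t=cv2.imread('pics/top0.png');s=cv2.imread('pics/scene0.png')
crop(t,215,180,140,120,5.5,'pics/t_case.png')
crop(s,270,200,150,140,4,'pics/s_case.png')
crop(t,90,140,120,170,3.5,'pics/t_bot.png')
crop(s,430,220,130,160,3.7,'pics/s_bot.png')
crop(t,360,240,180,100,4.4,'pics/t_lid.png')
crop(s,100,180,190,100,4.2,'pics/s_lid.png')
E
```

```text
(no output)
```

View pics/t_case.png

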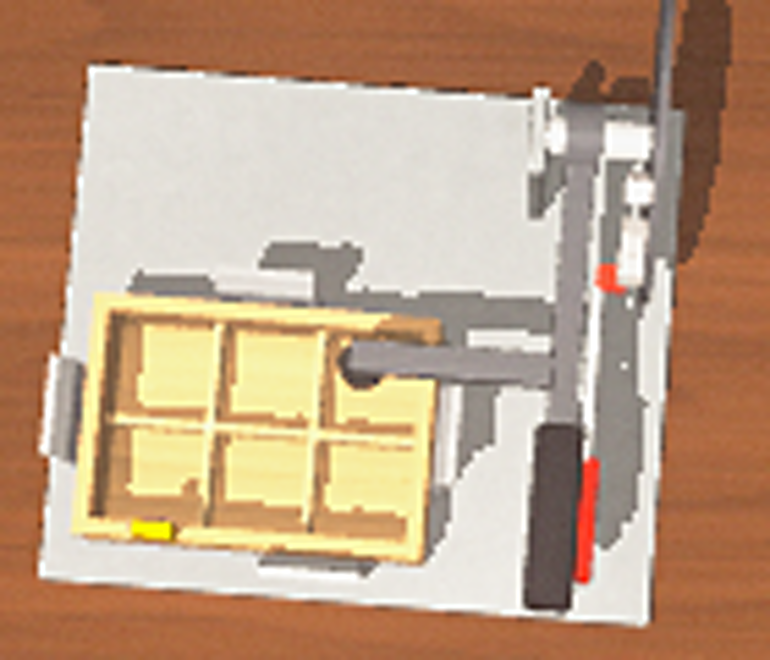

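View pics/s_case.png

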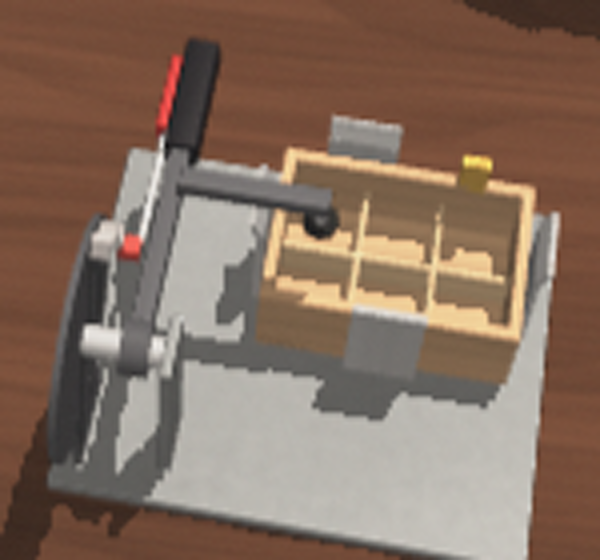

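View pics/t_bot.png

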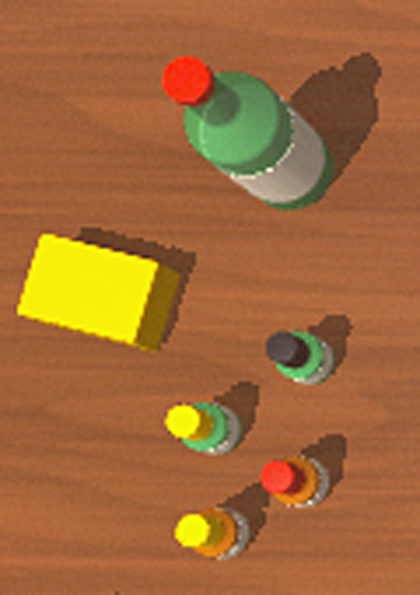

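View pics/s_bot.png

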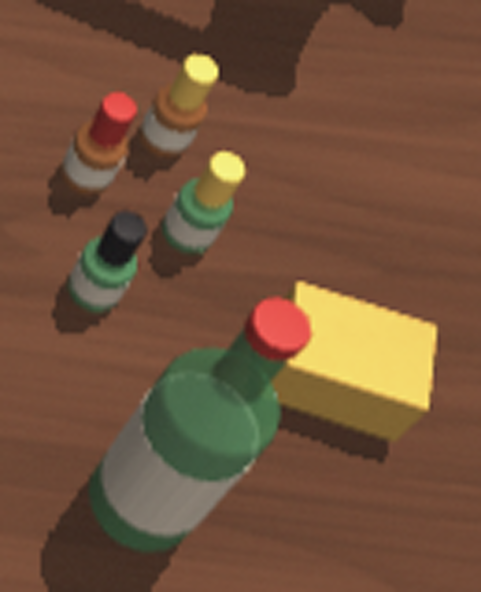

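View pics/t_lid.png

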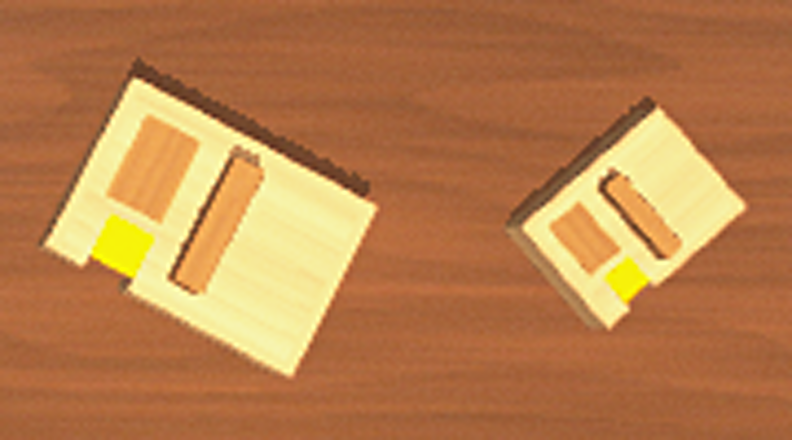

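View pics/s_lid.png

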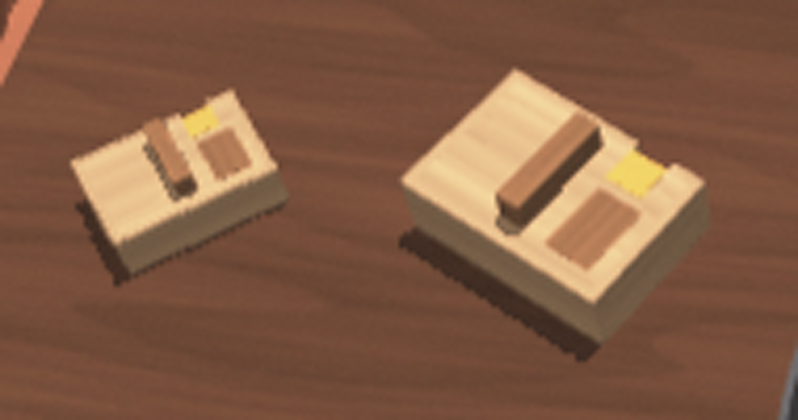

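Run:
```python
from h import *
T=eyes.calibration('top');S=eyes.calibration('scene')
def tc(p,ox,oy,s): return ((p[0]+.5)/s-.5+ox,(p[1]+.5)/s-.5+oy)
def both(pt,ps): 
    X,e=tri([(T,pt,'top'),(S,ps,'scene')]); return X,np.array(e)
P={}
for n,a,b in [('mm',(428,563),(290,150)),('mp',(75,537),(535,187)),('pp',(97,292),(517,338)),('pm',(441,320),(262,288))]:
    X,e=both(tc(a,215,180,5.5),tc(b,270,200,4)); P[n]=X; print(n,X,e)
pl={n:onz(T,tc(a,215,180,5.5),78,'top')[:2] for n,a in [('mm',(428,563)),('mp',(75,537)),('pp',(97,292)),('pm',(441,320))]}
print(pl, np.mean(list(pl.values()),0)); print('x ax',np.degrees(np.arctan2(*((pl['pp']+pl['pm']-pl['mm']-pl['mp'])[::-1]))), np.linalg.norm(pl['pp']-pl['mp']),np.linalg.norm(pl['pm']-pl['mm']),'y ax',np.degrees(np.arctan2(*((pl['pp']+pl['mp']-pl['mm']-pl['pm'])[::-1])))-90,np.linalg.norm(pl['pp']-pl['pm']))
print('bottles')
for n,a,b in [('blk',(282,349),(130,225)),('yg',(183,421),(228,166)),('red',(277,475),(119,107)),('ya',(192,530),(202,68))]:
    X,e=both(tc(a,90,140,3.5),tc(b,430,220,3.7)); print(n,X,e,onz(T,tc(a,90,140,3.5),100,'top'))
print('wine',both(tc((187,80),90,140,3.5),tc((282,325),430,220,3.7)))
print('lid')
L={}
for n,a,b in [('A',(137,79),(597,303)),('B',(378,207),(402,182)),('C',(293,377),(514,69)),('D',(43,242),(708,183)),('yel',(122,246),(637,173))]:
    X,e=both(tc(a,360,240,4.4),tc(b,100,180,4.2)); L[n]=X; print(n,X,e)
print('hand', [both(tc(a,360,240,4.4),tc(b,100,180,4.2)) for a,b in [((252,163),(512,208)),((187,285),(588,125))]])
pl={n:onz(T,tc(a,360,240,4.4),56,'top')[:2] for n,a in [('A',(137,79)),('B',(378,207)),('C',(293,377)),('D',(43,242))]}
print(pl,np.mean(list(pl.values()),0)); 
d=lambda p,q:(np.linalg.norm(pl[q]-pl[p]),np.degrees(np.arctan2(*((pl[q]-pl[p])[::-1]))))
print('BA',d('B','A'),'CD',d('C','D'),'CB',d('C','B'),'DA',d('D','A'))
print('hand top z84',onz(T,tc((252,163),360,240,4.4),84,'top'),onz(T,tc((187,285),360,240,4.4),84,'top'))
print('grip far/near ends', both(tc((550,610),215,180,5.5),tc((203,45),270,200,4)),both(tc((558,428),215,180,5.5),tc((193,150),270,200,4)))
```

```text
mm [453.  -60.7  73. ] [3.5 3.5]
mp [463.4 116.8  76.2] [1.5 1.5]
pp [588.9 108.2  79.8] [0. 0.]
pm [576.5 -67.   85.3] [1.7 1.7]
{'mm': array([453. , -64.4]), 'mp': array([463.4, 115.1]), 'pp': array([589.1, 108.4]), 'pm': array([577.6, -68.5])} [520.8  22.6]
x ax -2.441815879328927 125.93725087869561 124.65803070172501 y ax -3.5242338162071007 177.2414104011467
bottles
blk [564.9 277.8  97.9] [1.2 1.2] [564.6 276.  100. ]
yg [506.3 351.9  99.4] [0.8 0.8] [506.2 350.9 100. ]
red [464.9 275.4  99.7] [0.4 0.4] [464.8 274.9 100. ]
ya [420.9 339.6 100.1] [0.7 0.7] [420.8 338.9 100. ]
wine (array([732.1, 303.3, 286.7]), array([1., 1.]))
lid
A [ 527.7 -341.    52.3] [2.8 2.8]
B [ 447.2 -498.4   53.8] [1.3 1.3]
C [ 338.  -442.2   57.3] [0.3 0.3]
D [ 421.4 -281.4   57.4] [0.8 0.8]
yel [ 419.7 -332.7   57.6] [0.4 0.4]
hand [(array([ 472.8, -410.8,   74.6]), array([3.3, 3.3])), (array([ 395.3, -371.4,   75.4]), array([0.4, 0.4]))]
{'A': array([ 527.8, -343.3]), 'B': array([ 447.3, -499.1]), 'C': array([ 338.1, -442.8]), 'D': array([ 421.5, -282.3])} [ 433.7 -391.9]
BA (np.float64(175.41412184912483), np.float64(62.679606603375625)) CD (np.float64(180.87322910281338), np.float64(62.50882826610987)) CB (np.float64(122.94317858204852), np.float64(-27.26069251950815)) DA (np.float64(122.51999326449365), np.float64(-29.813818071741753))
hand top z84 [ 472.9 -412.2   84. ] [ 395.3 -370.4   84. ]
grip far/near ends (array([ 427.9, -125.6,  153.3]), array([0.7, 0.7])) (array([ 515.8, -124.9,  152.1]), array([4., 4.]))
```

Four bottles are present. I measured:

| Thing | Position (mm) | Check against the text |
|---|---|---|
| Station | (521, 23), yaw about -3° | rim heights 73–85, text 78 |
| Lid | (434, -392), yaw about -28° | top 52–57, text 56 |
| Bottle tops | four points | heights 98–100, text 100 |

Next I'll move over the station and refine these with the wrist camera.

```bash
cat >> h.py <<'E'
from scipy.spatial.transform import Rotation as Ro
def plan(pos,yaw):
    """shift & turn (tool axes) from measured pose to TCP pos, tool down, tool x at yaw deg"""
    s=sensors.get_state();R=np.array(s['eef_rot']);a=np.radians(yaw)
    Rt=np.array([[np.cos(a),np.sin(a),0],[np.sin(a),-np.cos(a),0],[0,0,-1]])
    rv=Ro.from_matrix(R.T@Rt).as_rotvec(); d=R.T@(np.array(pos)-s['tool_pos'])
    print('clk %.2f'%s['clock'],'pos',s['tool_pos'],'yaw %.1f'%np.degrees(np.arctan2(R[1,0],R[0,0])),'z',np.round(R[:,2],3),'F',s['ft_force'],'w %.1f'%(94*s['gripper_width']))
    print('turn',np.round(rv,4),'shift',np.round(d,1),'|turn|deg %.1f'%np.degrees(np.linalg.norm(rv)),'dist %.0f'%np.linalg.norm(d)); return rv,d
E
python3 - <<'E'
from h import *
plan((590,-60,330),86.8)
plan((590,-60,330),-93.2)
E
```

```text
clk 0.15 pos [128.4 534.4 204.6] yaw 76.5 z [-0. -0. -1.] F [-0.2 -0.1 -0.1] w 93.9
turn [-0.   0.  -0.2] shift [-470.3  587.7 -124.7] |turn|deg 10.3 dist 763
clk 0.15 pos [128.4 534.4 204.6] yaw 76.5 z [-0. -0. -1.] F [-0.2 -0.1 -0.1] w 93.9
turn [0. 0. 3.] shift [-470.3  587.7 -124.7] |turn|deg 169.7 dist 763
```

Request:
servo_tool(steps=[[0,0,-0.1,0,0,-62,60],[0,0,-0.18,-39,49,-124.7,60],[0,0,-0.18,-470.3,587.7,-124.7,60],[0,0,-0.18,-470.3,587.7,-124.7,60],[0,0,-0.18,-470.3,587.7,-124.7,60],[0,0,-0.18,-470.3,587.7,-124.7,60],[0,0,-0.18,-470.3,587.7,-124.7,60],[0,0,-0.18,-470.3,587.7,-124.7,60],[0,0,-0.18,-470.3,587.7,-124.7,60],[0,0,-0.18,-470.3,587.7,-124.7,60],[0,0,-0.18,-470.3,587.7,-124.7,60],[0,0,-0.18,-470.3,587.7,-124.7,60],[0,0,-0.18,-470.3,587.7,-124.7,60],[0,0,-0.18,-470.3,587.7,-124.7,60],[0,0,-0.18,-470.3,587.7,-124.7,60]])

```text
clock: 2.02
tool_pos: [590.5, -61.2, 328.4]
eef_rot: [[0.058, 0.998, -0.003], [0.998, -0.058, 0.001], [0.001, -0.003, -1.0]]
ft_force: [-0.1, 0.4, 0.3]
gripper_width: 0.639
```

Run:
```python
from h import *
import json
plan((590,-60,330),86.8)
c=eyes.calibration('wrist');im=eyes.camera('wrist');cv2.imwrite('pics/w1.png',im)
json.dump({k:np.array(v).tolist() for k,v in c.items()},open('w1.json','w'))
```

```text
clk 2.02 pos [590.5 -61.2 328.4] yaw 86.7 z [-0.  0. -1.] F [-0.1  0.4  0.3] w 60.1
turn [-0. -0. -0.] shift [ 1.2 -0.5 -1.6] |turn|deg 0.2 dist 2
```

View pics/w1.png

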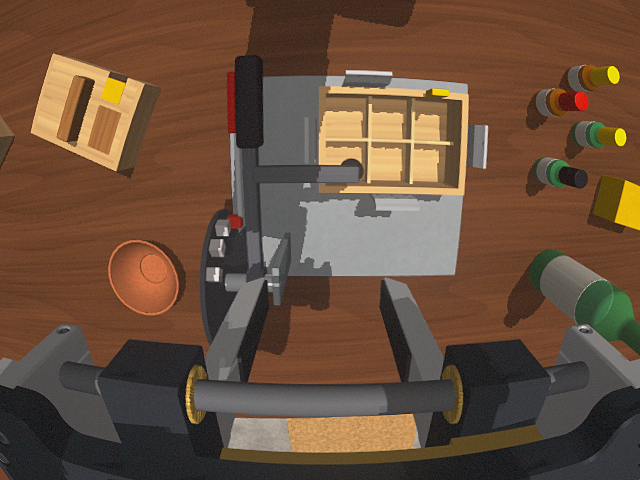

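The wrist view shows the whole station: rim at (320–468, 86–193), grip at (249,57–147), key fin at (438,93). Next I'll zoom in for corners.

Run:
```python
from h import *
im=cv2.imread('pics/w1.png')
crop(im,310,65,190,150,4.2,'pics/w1c.png')
crop(im,215,45,70,120,4.8,'pics/w1g.png')
```

```text
(no output)
```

View pics/w1c.png

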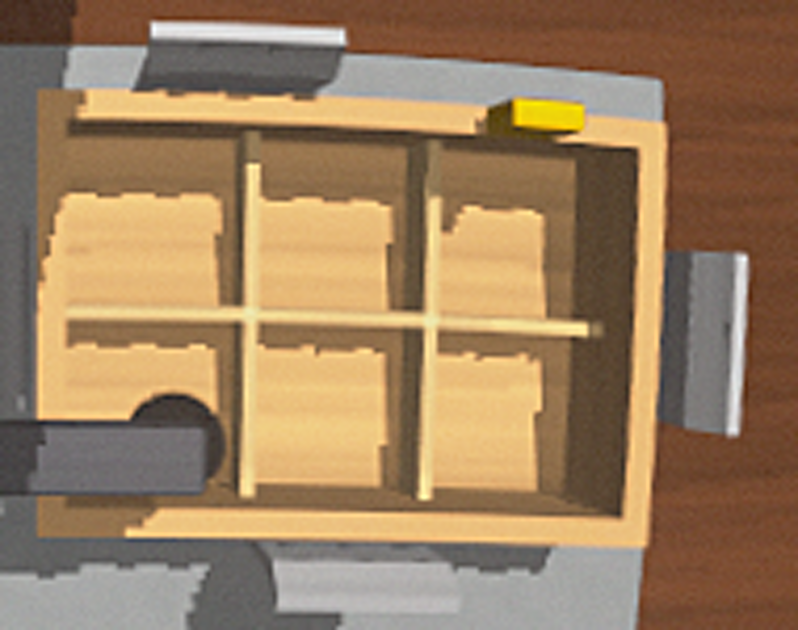

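View pics/w1g.png

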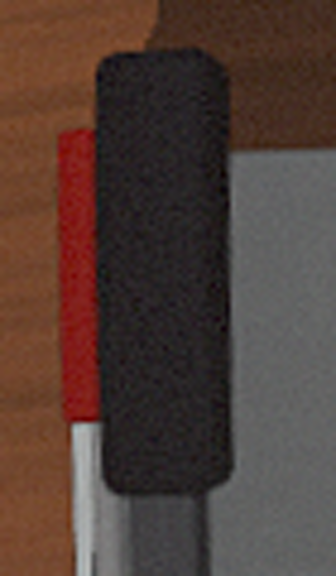

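Run:
```python
from h import *
import json
c=json.load(open('w1.json'))
def tc(p,ox,oy,s): return ((p[0]+.5)/s-.5+ox,(p[1]+.5)/s-.5+oy)
pl={n:onz(c,tc(a,310,65,4.2),78,'wrist')[:2] for n,a in [('mm',(38,90)),('mp',(667,123)),('pp',(646,547)),('pm',(37,537))]}
print(pl,np.mean(list(pl.values()),0))
d=lambda p,q:(np.linalg.norm(pl[q]-pl[p]),np.degrees(np.arctan2(*((pl[q]-pl[p])[::-1]))))
print(d('mp','pp'),d('mm','pm'),d('mm','mp'),d('pm','pp'))
f=[onz(c,tc(a,310,65,4.2),105,'wrist')[:2] for a in [(512,99),(584,103),(583,131),(513,128)]];print('fin',f,np.mean(f,0))
# grip: top face z~164
g=[onz(c,tc(a,215,45,4.8),165,'wrist')[:2] for a in [(97,60),(228,65),(103,490),(234,480),(160,50),(170,495)]];print('grip',g)
g=[onz(c,tc(a,215,45,4.8),152,'wrist')[:2] for a in [(60,130),(66,420)]];print('plate',g)
def st(X,o,yaw):
    a=np.radians(yaw);return np.array([[np.cos(a),np.sin(a)],[-np.sin(a),np.cos(a)]])@(X-o)
```

```text
{'mm': array([454. , -59.9]), 'mp': array([464.7, 117.8]), 'pp': array([588.3, 109.9]), 'pm': array([577.7, -67.6])} [521.2  25. ]
(np.float64(123.84821679385163), np.float64(-3.687951259538983)) (np.float64(123.97105559505296), np.float64(-3.531684017594157)) (np.float64(178.08059884216087), np.float64(86.5613007826468)) (np.float64(177.74306206670104), np.float64(86.60122322193004))
fin [array([462.1,  63.1]), array([462.7,  83.1]), array([470.2,  82.5]), array([469.9,  63. ])] [466.2  72.9]
grip [array([ 429.5, -134.8]), array([ 433.7, -109.3]), array([ 514.5, -139.4]), array([ 514.9, -113.4]), array([ 429.1, -122.3]), array([ 516.7, -126.2])]
plate [array([ 440.2, -146.1]), array([ 499.8, -149. ])]
```

Station is at (521.1, 24.5), yaw -3.5°. The key fin is at (466, 73), within 1 mm of what the text gives. The grip middle is near (472, -126), and I'll go there now.

Run:
```python
from h import *
plan((472,-126.5,240),86.5)
```

```text
clk 2.08 pos [589.9 -59.9 329.2] yaw 86.8 z [-0.  0. -1.] F [-0.2  1.  -0.2] w 59.8
turn [-0. -0.  0.] shift [ -73.2 -113.8   89.4] |turn|deg 0.3 dist 162
```

Request:
servo_tool(steps=[[0,0,0.005,-25,-38,30,60],[0,0,0.005,-50,-76,60,60],[0,0,0.005,-73.2,-113.8,89,60],[0,0,0.005,-73.2,-113.8,89,60],[0,0,0.005,-73.2,-113.8,89,60]])

```text
clock: 2.7
tool_pos: [473.0, -125.5, 242.9]
eef_rot: [[0.059, 0.998, 0.003], [0.998, -0.059, -0.0], [-0.0, 0.004, -1.0]]
ft_force: [-0.7, -0.5, 0.3]
gripper_width: 0.641
```

Run:
```python
from h import *
plan((472,-126.5,132),86.5)
c=eyes.calibration('wrist');im=eyes.camera('wrist');cv2.imwrite('pics/w2.png',im)
print(proj(c,(472,-126,152),'wrist'))
```

```text
clk 2.70 pos [ 473.  -125.5  242.9] yaw 86.6 z [ 0. -0. -1.] F [-0.7 -0.5  0.3] w 60.3
turn [0. 0. 0.] shift [ -1.   -1.3 110.9] |turn|deg 0.2 dist 111
[324.5 241.4]
```

View pics/w2.png

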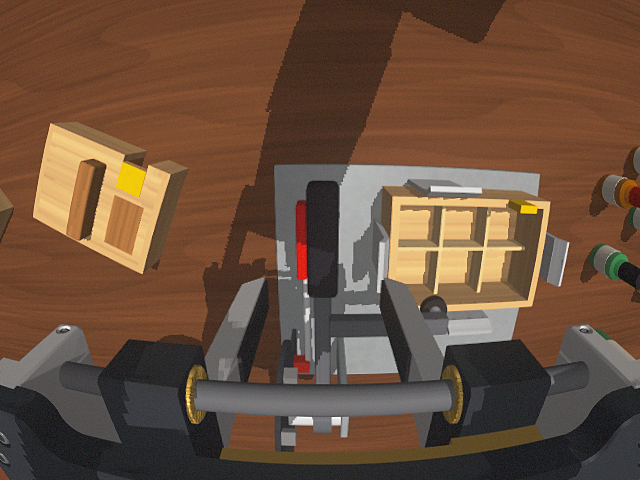

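Request:
servo_tool(steps=[[0,0,0,-1,-1,40,50],[0,0,0,-1,-1,80,50],[0,0,0,-1,-1,110,50],[0,0,0,-1,-1,110,50],[0,0,0,-1,-1,110,24],[0,0,0,-1,-1,110,24],[0,0,0,-1,-1,110,24],[0,0,0,-1,-1,110,24],[0,0,0,-1,-1,110,24]], force=15)

```text
clock: 3.88
tool_pos: [473.3, -127.6, 133.7]
eef_rot: [[0.061, 0.998, 0.006], [0.998, -0.061, -0.001], [-0.0, 0.006, -1.0]]
ft_force: [3.0, 0.1, 6.5]
gripper_width: 0.272
```

Run:
```python
from h import *
plan((472,-126.5,132),86.5)
```

```text
clk 3.88 pos [ 473.3 -127.6  133.7] yaw 86.5 z [ 0. -0. -1.] F [3.  0.1 6.5] w 25.5
turn [0. 0. 0.] shift [ 1.  -1.4  1.7] |turn|deg 0.3 dist 2
```

Pressed: the opening is 25.5 mm and the side force is about 0. I'll swing the first half of the arc.

Request:
servo_tool(steps=[[0,0,0,0,2,-19,24],[0,0,0,0,6,-37.5,24],[0,0,0,0,12,-55.5,24],[0,0,0,0,19.5,-73,24],[0,0,0,0,28.5,-89.5,24],[0,0,0,0,28.5,-89.5,24]], force=18)

```text
clock: 4.62
tool_pos: [498.6, -129.1, 220.4]
eef_rot: [[0.061, 0.998, -0.004], [0.998, -0.061, 0.001], [0.0, -0.004, -1.0]]
ft_force: [-4.7, 0.3, -0.3]
gripper_width: 0.271
```

Run:
```python
from h import *
plan((472,-126.5,132),86.5)
s=eyes.camera('scene');crop(s,250,180,180,150,4,'pics/s2.png')
```

```text
clk 4.62 pos [ 498.6 -129.1  220.4] yaw 86.5 z [-0.  0. -1.] F [-4.7  0.3 -0.3] w 25.4
turn [-0. -0.  0.] shift [  0.9 -26.4  88.5] |turn|deg 0.2 dist 92
```

View pics/s2.png

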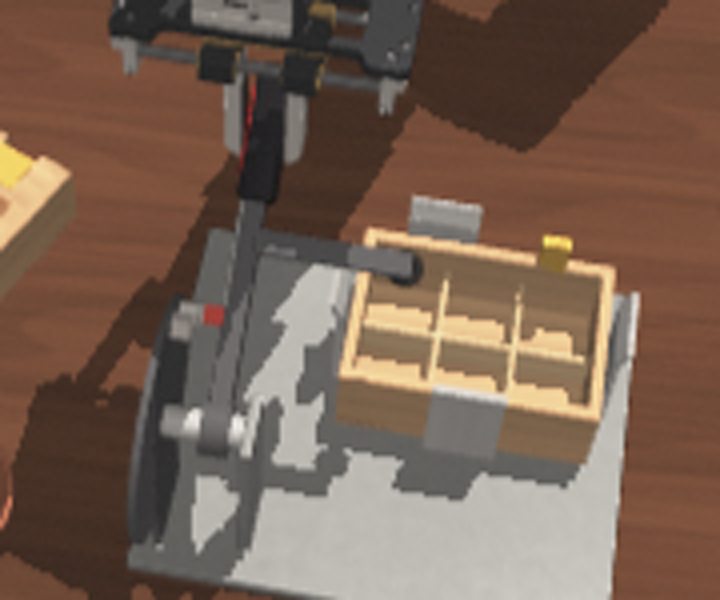

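The lever is following the arc. Next is the second half.

Request:
servo_tool(steps=[[0,0,0,0.5,11,-15.5,24],[0,0,0,0.5,23.5,-30,24],[0,0,0,0.5,37,-43,24],[0,0,0,0.5,52,-54.5,24],[0,0,0,0.5,68.5,-65,24],[0,0,0,0.5,85.5,-73.5,24],[0,0,0,0.5,99.5,-79,24],[0,0,0,0.5,109,-82,24],[0,0,0,0.5,111,-82,24],[0,0,0,0.5,111,-82,24],[0,0,0,0.5,111,-82,24]])

```text
clock: 6.05
tool_pos: [610.3, -135.9, 303.1]
eef_rot: [[0.061, 0.998, 0.001], [0.998, -0.061, -0.001], [-0.001, 0.001, -1.0]]
ft_force: [-3.9, -2.9, 2.6]
gripper_width: 0.266
```

Run:
```python
from h import *
plan((610,-135.5,304),86.5)
p=sensors.get_state()['tool_pos']; x=(661.4-p[0])/.998; z=p[2]+19-140
print(np.hypot(x,z),np.arctan2(z,x), 'lever',1.309-np.arctan2(z,x))
```

```text
clk 6.05 pos [ 610.3 -135.9  303.1] yaw 86.5 z [ 0. -0. -1.] F [-3.9 -2.9  2.6] w 25.0
turn [ 0.  0. -0.] shift [ 0.4 -0.4 -0.9] |turn|deg 0.1 dist 1
189.12187655421755 1.2968575351436051 lever 0.012142464856394808
```

Request:
servo_tool(steps=[[0,0,0,0,3,-0.5,24],[0,0,0,0,3,-0.5,24],[0,0,0,0,3,-0.5,50],[0,0,0,0,2,-0.5,50],[0,0,0,0,2,-0.5,50],[0,0,0,0,0,-40,50],[0,0,0,0,0,-90,50],[0,0,0,0,0,-90,50]])

```text
clock: 7.05
tool_pos: [611.7, -135.2, 398.4]
eef_rot: [[0.06, 0.998, 0.011], [0.998, -0.06, -0.003], [-0.002, 0.011, -1.0]]
ft_force: [-0.9, -0.2, 0.3]
gripper_width: 0.534
```

Run:
```python
from h import *
plan((470,120,330),86.5)
s=eyes.camera('scene');crop(s,250,160,180,150,4,'pics/s3.png')
s=eyes.camera('top');crop(s,215,160,160,150,4,'pics/t3.png')
```

```text
clk 7.05 pos [ 611.7 -135.2  398.4] yaw 86.6 z [ 0. -0. -1.] F [-0.9 -0.2  0.3] w 50.2
turn [0. 0. 0.] shift [ 246.4 -157.4   66.2] |turn|deg 0.6 dist 300
```

View pics/s3.png

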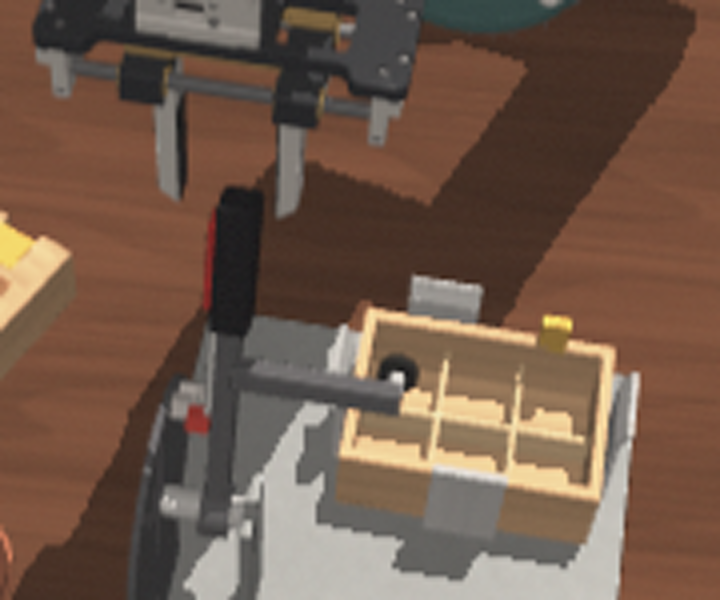

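View pics/t3.png

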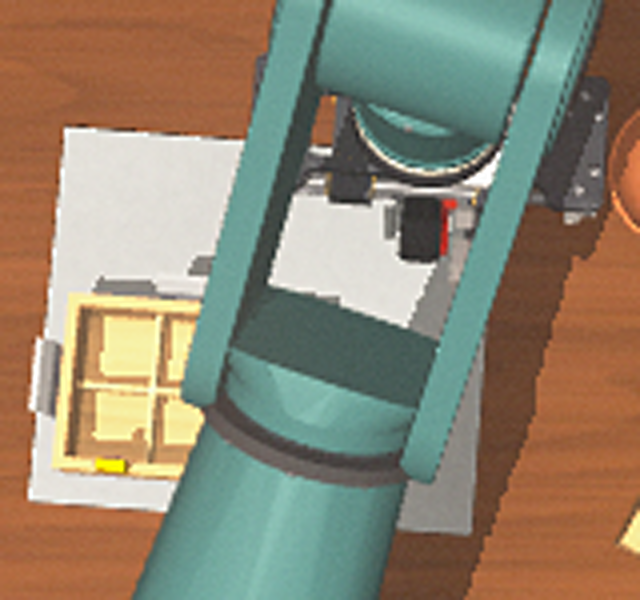

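Run:
```python
from h import *
S=eyes.calibration('scene')
for l in (0,0.03,0.06,0.1):
    th=1.309-l; r=235; d=np.array([-.998*np.cos(th),.061*np.cos(th),np.sin(th)])
    print(l,(proj(S,np.array([661.4,-139.4,140])+r*d,'scene')-[250,160])*4)
plan((575,310,360),86.5)
```

```text
0 [231.1 212.2]
0.03 [233.5 204.7]
0.06 [235.9 197.6]
0.1 [239.  188.7]
clk 7.15 pos [ 611.1 -135.2  392.9] yaw 86.6 z [ 0.  0. -1.] F [-0.4  0.9  0.6] w 50.0
turn [ 0. -0.  0.] shift [442.2 -62.8  32.9] |turn|deg 0.1 dist 448
```

Run:
```python
from h import *
c=eyes.calibration('wrist');im=eyes.camera('wrist');cv2.imwrite('pics/w3.png',im)
H=np.array([661.4,-139.4,140]);ux=np.array([.998,-.061,0]);uy=np.array([.061,.998,0])
for l in (0,0.03,0.06,0.1):
    th=1.309-l; d=-np.cos(th)*ux+np.array([0,0,np.sin(th)]); n=-np.sin(th)*ux-np.array([0,0,np.cos(th)]) 
    # base-facing top edge, both corners
    print(l,[proj(c,H+235*d+13*n*s+12*k*uy,'wrist').round(1) for s in (1,) for k in (1,-1)])
```

```text
0 [array([344.2, 237.3]), array([303.2, 237.2])]
0.03 [array([344.2, 225.3]), array([303.2, 225.2])]
0.06 [array([344.1, 213.3]), array([303.3, 213.3])]
0.1 [array([344. , 197.7]), array([303.5, 197.6])]
```

View pics/w3.png

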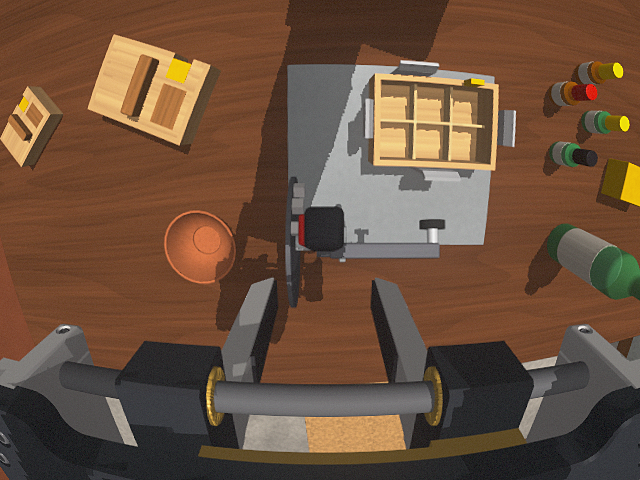

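Run:
```python
from h import *
im=cv2.imread('pics/w3.png');crop(im,285,190,80,80,7,'pics/w3z.png')
c=eyes.calibration('wrist')
H=np.array([661.4,-139.4,140]);ux=np.array([.998,-.061,0]);uy=np.array([.061,.998,0])
for l in (0,0.03,0.06,0.1):
    th=1.309-l; d=-np.cos(th)*ux+np.array([0,0,np.sin(th)]); n=-np.sin(th)*ux-np.array([0,0,np.cos(th)]) 
    print(l,[((proj(c,H+r*d+13*n*s+12*k*uy,'wrist')-[285,190])*7).round(0) for r in (235,145) for s in (1,-1) for k in (1,-1)])
    print('   foot',proj(c,H+120*d+100*uy,'wrist'))
```

```text
0 [array([415., 340.]), array([126., 340.]), array([414., 650.]), array([127., 650.]), array([372., 317.]), array([168., 317.]), array([371., 537.]), array([168., 537.])]
   foot [432.4 249. ]
0.03 [array([415., 256.]), array([127., 255.]), array([414., 567.]), array([127., 567.]), array([372., 280.]), array([168., 280.]), array([372., 500.]), array([168., 500.])]
   foot [432.5 245.1]
0.06 [array([415., 172.]), array([127., 171.]), array([415., 483.]), array([126., 483.]), array([372., 243.]), array([168., 243.]), array([372., 464.]), array([168., 464.])]
   foot [432.4 241.2]
0.1 [array([414.,  62.]), array([128.,  61.]), array([415., 370.]), array([126., 370.]), array([371., 195.]), array([169., 195.]), array([372., 414.]), array([168., 414.])]
   foot [432.4 236. ]
```

View pics/w3z.png

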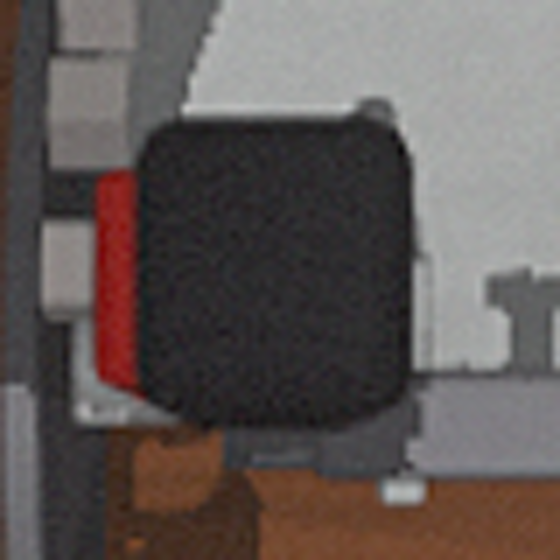

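The zoomed view disagrees with the TCP estimate. The grip end's edges (crop rows 118 and 430) fit lever ≈ 0.08. The red plate stands only about 3–4 mm proud, so the pawl is probably sitting on a tooth. I'll regrasp and push further.

Request:
servo_tool(steps=[[0,0,0,-1,-12,0,50],[0,0,0,-1,-12,45,50],[0,0,0,-1,-12,90,50],[0,0,0,-1,-12,92,50],[0,0,0,-1,-12,92,24],[0,0,0,-1,-12,92,24],[0,0,0,-1,-12,92,24],[0,0,0,-1,-12,92,24]], force=30)

```text
clock: 8.2
tool_pos: [599.5, -135.1, 303.7]
eef_rot: [[0.06, 0.998, 0.005], [0.998, -0.06, -0.001], [-0.0, 0.005, -1.0]]
ft_force: [-0.6, 3.3, 6.0]
gripper_width: 0.261
```

Run:
```python
from h import *
plan((610,-135.5,304),86.5)
c=eyes.calibration('wrist');im=eyes.camera('wrist');crop(im,265,170,120,120,5,'pics/w4z.png')
```

```text
clk 8.20 pos [ 599.5 -135.1  303.7] yaw 86.6 z [ 0. -0. -1.] F [-0.6  3.3  6. ] w 24.5
turn [0. 0. 0.] shift [ 0.3 10.5 -0.2] |turn|deg 0.3 dist 11
```

View pics/w4z.png

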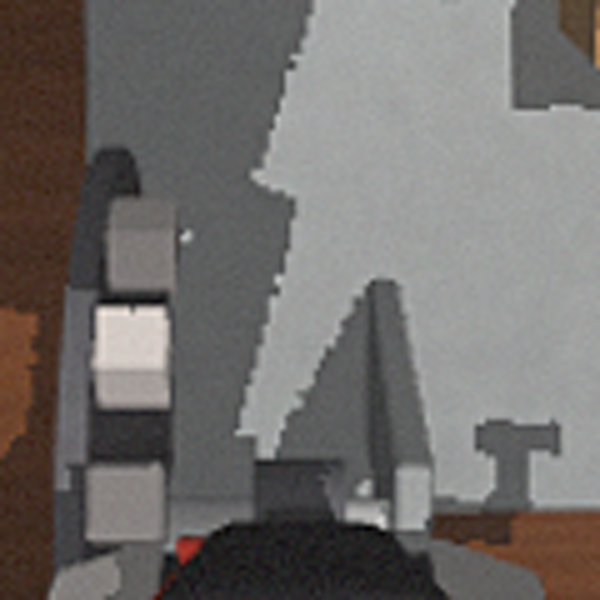

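Request:
servo_tool(steps=[[0,0,0,0,4,-1,24],[0,0,0,0,8,-2,24],[0,0,0,0,12,-2.5,24],[0,0,0,0,16,-3,24],[0,0,0,0,18,-3,24],[0,0,0,0,18,-3,24]])

```text
clock: 9.0
tool_pos: [614.0, -136.0, 307.1]
eef_rot: [[0.061, 0.998, -0.003], [0.998, -0.061, -0.0], [-0.0, -0.003, -1.0]]
ft_force: [-8.2, 4.4, 9.0]
gripper_width: 0.262
```

Run:
```python
from h import *
plan((610,-135.5,304),86.5)
```

```text
clk 9.00 pos [ 614.  -136.   307.1] yaw 86.5 z [-0. -0. -1.] F [-8.2  4.4  9. ] w 24.6
turn [-0.  0.  0.] shift [ 0.3 -4.   3.2] |turn|deg 0.2 dist 5
```

Request:
servo_tool(steps=[[0,0,0,0,4,0,24],[0,0,0,0,4,0,24],[0,0,0,0,4,0,24],[0,0,0,0,0,0,32],[0,0,0,0,0,0,50],[0,0,0,0,0,0,50],[0,0,0,0,0,-45,50],[0,0,0,0,0,-90,50],[0,0,0,0,0,-90,50]])

```text
clock: 10.12
tool_pos: [617.5, -136.7, 397.8]
eef_rot: [[0.06, 0.998, 0.008], [0.998, -0.06, -0.002], [-0.001, 0.008, -1.0]]
ft_force: [-0.4, 0.1, -0.2]
gripper_width: 0.531
```

Run:
```python
from h import *
plan((575,310,360),86.5)
im=eyes.camera('wrist');c=eyes.calibration('wrist');crop(im,285,190,80,80,7,'pics/w5z.png')
H=np.array([661.4,-139.4,140]);ux=np.array([.998,-.061,0]);uy=np.array([.061,.998,0])
for l in (0,0.03,0.06,0.1):
    th=1.309-l; d=-np.cos(th)*ux+np.array([0,0,np.sin(th)]); n=-np.sin(th)*ux-np.array([0,0,np.cos(th)]) 
    print(l,[((proj(c,H+r*d+13*n*s+12*k*uy,'wrist')-[285,190])*7).round(0) for r in (235,) for s in (1,-1) for k in (1,-1)],((proj(c,H+220*d-20*uy,'wrist')-[285,190])*7).round(0))
```

```text
clk 10.12 pos [ 617.5 -136.7  397.8] yaw 86.6 z [ 0. -0. -1.] F [-0.4  0.1 -0.2] w 49.9
turn [0. 0. 0.] shift [443.4 -69.5  36.7] |turn|deg 0.4 dist 450
0 [array([428., 252.]), array([141., 252.]), array([426., 561.]), array([141., 561.])] [ 60. 397.]
0.03 [array([427., 168.]), array([141., 168.]), array([427., 478.]), array([141., 478.])] [ 60. 323.]
0.06 [array([427.,  86.]), array([142.,  85.]), array([427., 394.]), array([141., 394.])] [ 61. 250.]
0.1 [array([426., -23.]), array([143., -23.]), array([428., 282.]), array([141., 282.])] [ 61. 152.]
```

View pics/w5z.png

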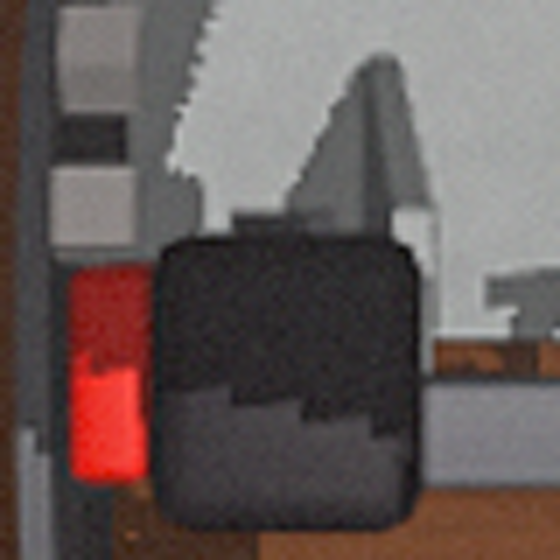

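Now it's locked up: the grip's edges fit lever ≈ 0.01 and the red plate stands fully proud. On to the bottles.

Request:
servo_tool(steps=[[0,0,0,443,-69.5,37,60],[0,0,0,443,-69.5,37,60],[0,0,0,443,-69.5,37,60],[0,0,0,443,-69.5,37,60],[0,0,0,443,-69.5,37,60],[0,0,0,443,-69.5,37,60],[0,0,0,443,-69.5,37,60],[0,0,0,443,-69.5,37,60],[0,0,0,443,-69.5,37,60],[0,0,0,443,-69.5,37,60]])

```text
clock: 11.42
tool_pos: [574.5, 308.0, 356.4]
eef_rot: [[0.063, 0.998, -0.001], [0.998, -0.063, -0.001], [-0.001, -0.0, -1.0]]
ft_force: [-0.1, -0.4, 0.2]
gripper_width: 0.638
```

Run:
```python
from h import *
import json
plan((575,310,360),86.5)
c=eyes.calibration('wrist');im=eyes.camera('wrist');cv2.imwrite('pics/w6.png',im)
json.dump({k:np.array(v).tolist() for k,v in c.items()},open('w6.json','w'))
```

```text
clk 11.43 pos [574.5 308.  356.4] yaw 86.4 z [-0. -0. -1.] F [-0.1 -0.4  0.2] w 59.9
turn [-0.  0. -0.] shift [ 2.   0.4 -3.6] |turn|deg 0.1 dist 4
```

View pics/w6.png

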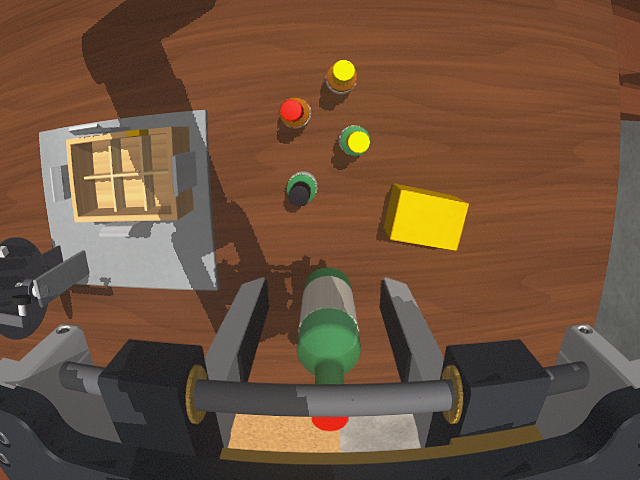

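Run:
```python
from h import *
import json
c=json.load(open('w6.json'));im=cv2.imread('pics/w6.png');hsv=cv2.cvtColor(im,cv2.COLOR_BGR2HSV)
for n,(u,v),est in [('ya',(343,70),(420.9,339.6)),('red',(291,110),(464.9,275.4)),('yg',(358,142),(506.3,351.9)),('blk',(299,195),(564.9,277.8))]:
    if n=='blk': m=(hsv[...,2]<70)
    elif n=='red': m=((hsv[...,0]<4)|(hsv[...,0]>174))&(hsv[...,2]>180)&(hsv[...,1]>150)
    else: m=(abs(hsv[...,0].astype(int)-30)<4)&(hsv[...,2]>200)&(hsv[...,1]>180)
    w=np.zeros(m.shape,np.uint8);w[v-16:v+17,u-16:u+17]=1
    m=(m*w).astype(np.uint8)
    cs=max(cv2.findContours(m,0,1)[0],key=cv2.contourArea);(x,y),r=cv2.minEnclosingCircle(cs)
    print(n,(round(x,1),round(y,1)),round(r,1),onz(c,(x,y),100,'wrist'),est)
crop(im,265,50,110,165,3.6,'pics/w6z.png')
```

```text
ya (343.5, 69.2) 10.7 [419.4 339.1 100. ] (420.9, 339.6)
red (290.8, 109.7) 10.5 [463.4 275.7 100. ] (464.9, 275.4)
yg (358.5, 141.5) 10.8 [505.6 351.5 100. ] (506.3, 351.9)
blk (299.2, 193.6) 12.6 [563.2 278.2 100. ] (564.9, 277.8)
```

View pics/w6z.png

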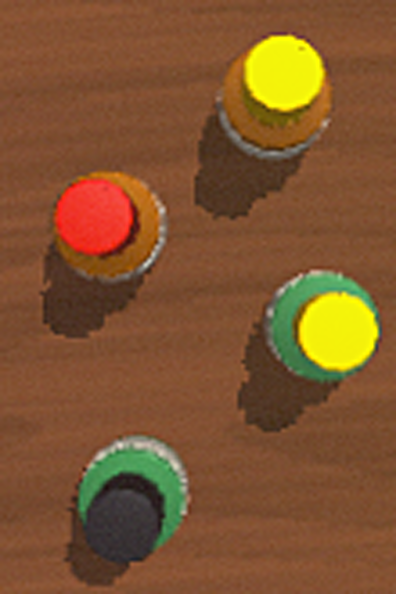

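Wrist and fixed-camera bottle positions agree within 2 mm. I'll start with the red one.

Run:
```python
from h import *
plan((464,275.5,66),86.5)
```

```text
clk 11.47 pos [574.6 307.8 356.8] yaw 86.4 z [ 0. -0. -1.] F [0.5 0.3 0.2] w 59.8
turn [ 0.  0. -0.] shift [ -39.1 -108.4  290.8] |turn|deg 0.1 dist 313
```

Request:
servo_tool(steps=[[0,0,0,-20,-55,40,56],[0,0,0,-39,-108.4,80,56],[0,0,0,-39,-108.4,135,56],[0,0,0,-39,-108.4,190,56],[0,0,0,-39,-108.4,230,56],[0,0,0,-39,-108.4,260,56],[0,0,0,-39,-108.4,290,56],[0,0,0,-39,-108.4,290,56],[0,0,0,-39,-108.4,290,20],[0,0,0,-39,-108.4,290,20],[0,0,0,-39,-108.4,290,20],[0,0,0,-39,-108.4,290,20],[0,0,0,-39,-108.4,260,20],[0,0,0,-39,-108.4,210,20],[0,0,0,-39,-108.4,150,20],[0,0,0,-39,-108.4,150,20]], force=20)

```text
clock: 13.48
tool_pos: [466.1, 278.7, 213.4]
eef_rot: [[0.06, 0.998, 0.011], [0.998, -0.06, 0.005], [0.006, 0.011, -1.0]]
ft_force: [0.1, -0.4, -1.5]
gripper_width: 0.273
```

Run:
```python
from h import *
plan((490.9,-27.8,200),86.5)
im=eyes.camera('scene');crop(im,400,180,160,130,4.5,'pics/s7.png')
```

```text
clk 13.47 pos [466.1 278.7 213.4] yaw 86.5 z [ 0.  0. -1.] F [ 0.1 -0.4 -1.5] w 25.6
turn [ 0. -0.  0.] shift [-304.5   43.1   12. ] |turn|deg 0.7 dist 308
```

View pics/s7.png

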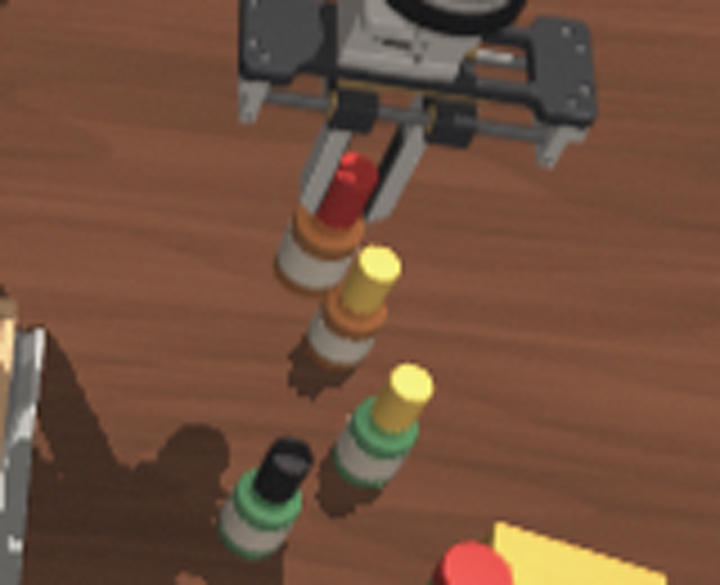

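Red is held, opening 25.6 mm. I'll carry it to slot D.

Request:
servo_tool(steps=[[0,0,0,-60,8,6,20],[0,0,0,-120,16,12,20],[0,0,0,-180,25,12,20],[0,0,0,-240,34,12,20],[0,0,0,-285,43,12,20],[0,0,0,-304.5,43,12,20],[0,0,0,-304.5,43,12,20],[0,0,0,-304.5,43,12,20]])

```text
clock: 14.52
tool_pos: [487.3, -28.4, 193.3]
eef_rot: [[0.06, 0.998, -0.002], [0.998, -0.06, 0.001], [0.001, -0.002, -1.0]]
ft_force: [-0.4, -0.3, -1.2]
gripper_width: 0.271
```

Run:
```python
from h import *
plan((490.9,-27.8,87),86.5)
im=eyes.camera('wrist');cv2.imwrite('pics/w8.png',im)
```

```text
clk 14.53 pos [487.3 -28.4 193.3] yaw 86.6 z [-0.  0. -1.] F [-0.4 -0.3 -1.2] w 25.5
turn [-0. -0.  0.] shift [  0.7   3.8 106.3] |turn|deg 0.2 dist 106
```

View pics/w8.png

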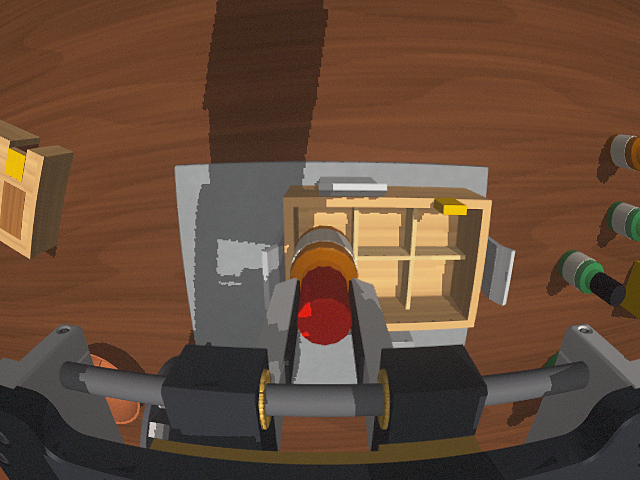

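Request:
servo_tool(steps=[[0,0,0,0.5,2.5,30,20],[0,0,0,0.5,2.5,60,20],[0,0,0,0.5,2.5,80,20],[0,0,0,0.5,2.5,95,20],[0,0,0,0.5,2.5,102,20],[0,0,0,0.5,2.5,104,20],[0,0,0,0.5,2.5,104,20]])

```text
clock: 15.45
tool_pos: [490.9, -28.9, 91.4]
eef_rot: [[0.061, 0.998, 0.001], [0.998, -0.061, -0.0], [-0.0, 0.001, -1.0]]
ft_force: [-0.1, 0.2, 0.2]
gripper_width: 0.272
```

Run:
```python
from h import *
plan((490.9,-27.8,86),86.5)
```

```text
clk 15.45 pos [490.9 -28.9  91.4] yaw 86.5 z [ 0. -0. -1.] F [-0.1  0.2  0.2] w 25.5
turn [0. 0. 0.] shift [ 1.1 -0.1  5.4] |turn|deg 0.1 dist 5
```

Request:
servo_tool(steps=[[0,0,0,0.5,0,2,20],[0,0,0,0.5,0,2,20],[0,0,0,0.5,0,2,36],[0,0,0,0.5,0,1,36],[0,0,0,0.5,0,-25,38],[0,0,0,0.5,0,-60,40],[0,0,0,20,5,-108,56],[0,0,0,80,16,-108,56],[0,0,0,140,27,-108,56],[0,0,0,200,38,-108,56],[0,0,0,260,49,-108,56],[0,0,0,300,54,-108,56],[0,0,0,311,54,-108,56],[0,0,0,311,54,-108,56]])

```text
clock: 17.2
tool_pos: [563.1, 278.0, 198.5]
eef_rot: [[0.06, 0.998, -0.0], [0.998, -0.06, -0.001], [-0.001, -0.0, -1.0]]
ft_force: [-0.0, -1.0, 0.3]
gripper_width: 0.597
```

Run:
```python
from h import *
plan((563.9,278,66),86.5)
im=eyes.camera('scene');crop(im,270,180,200,150,4,'pics/s9.png')
```

```text
clk 17.20 pos [563.1 278.  198.5] yaw 86.6 z [-0. -0. -1.] F [-0.  -1.   0.3] w 56.1
turn [-0.  0.  0.] shift [  0.1   0.8 132.5] |turn|deg 0.1 dist 133
```

View pics/s9.png

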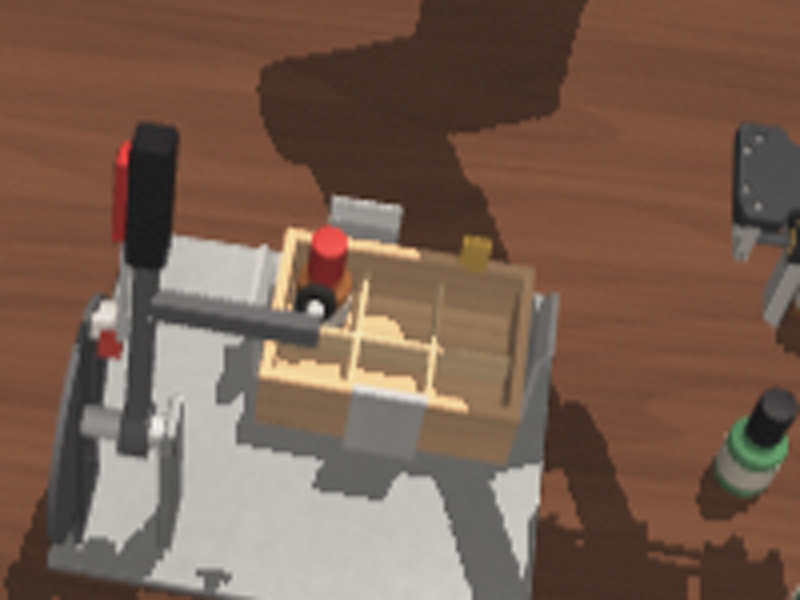

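Request:
servo_tool(steps=[[0,0,0,0,0.8,50,56],[0,0,0,0,0.8,95,56],[0,0,0,0,0.8,125,56],[0,0,0,0,0.8,133,56],[0,0,0,0,0.8,133,40],[0,0,0,0,0.8,133,20],[0,0,0,0,0.8,133,20],[0,0,0,0,0.8,133,20],[0,0,0,0,0.8,100,20],[0,0,0,0,0.8,50,20],[0,0,0,-10,0.5,-2,20],[0,0,0,-70,0.5,-2,20],[0,0,0,-130,0.5,-2,20],[0,0,0,-190,0.5,-2,20],[0,0,0,-240,0.5,-2,20],[0,0,0,-255.5,0.5,-2,20],[0,0,0,-255.5,0.5,-2,20],[0,0,0,-255.5,0.5,-2,20]])

```text
clock: 19.5
tool_pos: [548.3, 24.6, 200.5]
eef_rot: [[0.059, 0.998, -0.0], [0.998, -0.059, 0.001], [0.001, -0.0, -1.0]]
ft_force: [0.3, -0.0, -0.7]
gripper_width: 0.271
```

Run:
```python
from h import *
plan((548.0,22.9,87),86.5)
im=eyes.camera('wrist');cv2.imwrite('pics/w10.png',im)
```

```text
clk 19.50 pos [548.3  24.6 200.5] yaw 86.6 z [-0.  0. -1.] F [ 0.3 -0.  -0.7] w 25.5
turn [-0. -0.  0.] shift [ -1.8  -0.2 113.5] |turn|deg 0.1 dist 114
```

View pics/w10.png

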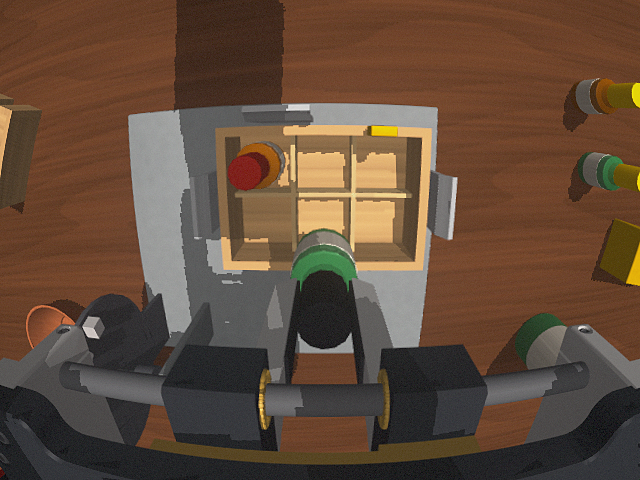

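Request:
servo_tool(steps=[[0,0,0,-1.5,0,35,20],[0,0,0,-1.5,0,70,20],[0,0,0,-1.5,0,95,20],[0,0,0,-1.5,0,108,20],[0,0,0,-1.5,0,112.5,20],[0,0,0,-1.5,0,113.5,20],[0,0,0,-1.5,0,113.5,20],[0,0,0,-1.5,0,113.5,36],[0,0,0,-1.5,0,113,36],[0,0,0,-1.5,0,90,38],[0,0,0,-1.5,0,40,40],[0,0,0,10,-5,0,56],[0,0,0,70,-15,0,56],[0,0,0,130,-26,0,56],[0,0,0,190,-38,0,56],[0,0,0,250,-50,0,56],[0,0,0,305,-60,0,56],[0,0,0,324,-62,0,56],[0,0,0,324,-62,0,56],[0,0,0,324,-62,0,56]])

```text
clock: 22.05
tool_pos: [506.6, 348.7, 200.9]
eef_rot: [[0.063, 0.998, 0.0], [0.998, -0.063, -0.001], [-0.001, 0.0, -1.0]]
ft_force: [-0.5, -0.4, 0.2]
gripper_width: 0.598
```

Run:
```python
from h import *
plan((505.9,351.6,66),86.5)
im=eyes.camera('scene');crop(im,270,180,200,150,4,'pics/s11.png')
```

```text
clk 22.05 pos [506.6 348.7 200.9] yaw 86.4 z [ 0. -0. -1.] F [-0.5 -0.4  0.2] w 56.2
turn [ 0.  0. -0.] shift [  2.9  -0.9 134.9] |turn|deg 0.1 dist 135
```

View pics/s11.png

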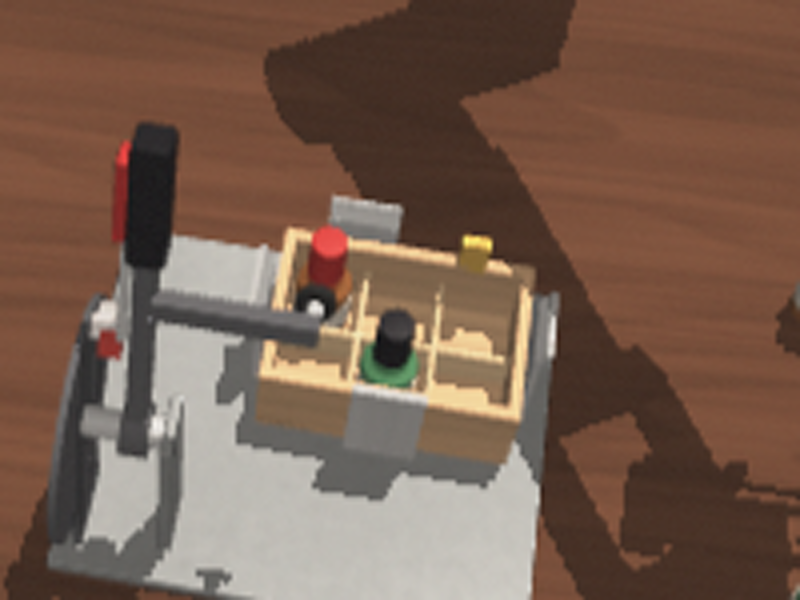

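Request:
servo_tool(steps=[[0,0,0,2.5,-1,50,56],[0,0,0,2.5,-1,95,56],[0,0,0,2.5,-1,127,56],[0,0,0,2.5,-1,135,56],[0,0,0,2.5,-1,135,40],[0,0,0,2.5,-1,135,20],[0,0,0,2.5,-1,135,20],[0,0,0,2.5,-1,135,20],[0,0,0,2.5,-1,100,20],[0,0,0,2.5,-1,50,20],[0,0,0,-10,2,0,20],[0,0,0,-70,16,0,20],[0,0,0,-130,30,0,20],[0,0,0,-190,44,0,20],[0,0,0,-250,58,0,20],[0,0,0,-268.5,61.5,0,20],[0,0,0,-268.5,61.5,0,20],[0,0,0,-268.5,61.5,0,20]])

```text
clock: 24.35
tool_pos: [550.8, 80.1, 200.5]
eef_rot: [[0.059, 0.998, -0.0], [0.998, -0.059, 0.001], [0.001, -0.0, -1.0]]
ft_force: [-0.5, -0.0, -1.1]
gripper_width: 0.272
```

Run:
```python
from h import *
plan((551.3,76.8,87),86.5)
im=eyes.camera('wrist');cv2.imwrite('pics/w12.png',im)
```

```text
clk 24.35 pos [550.8  80.1 200.5] yaw 86.6 z [-0.  0. -1.] F [-0.5 -0.  -1.1] w 25.6
turn [-0. -0.  0.] shift [ -3.4   0.8 113.5] |turn|deg 0.1 dist 114
```

View pics/w12.png

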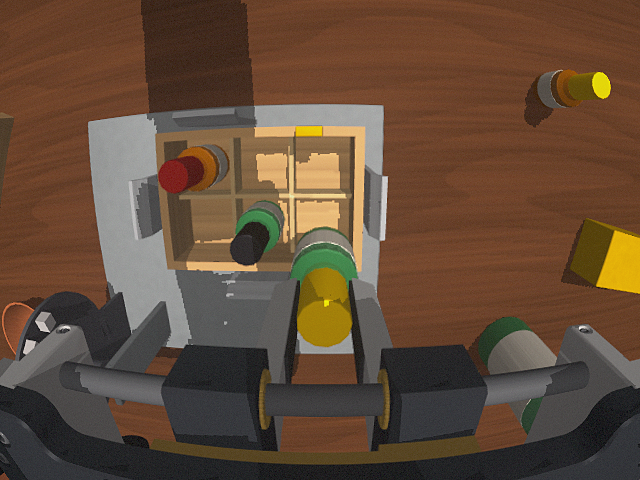

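Request:
servo_tool(steps=[[0,0,0,-2.5,0.5,35,20],[0,0,0,-2.5,0.5,70,20],[0,0,0,-2.5,0.5,95,20],[0,0,0,-2.5,0.5,108,20],[0,0,0,-2.5,0.5,112.5,20],[0,0,0,-2.5,0.5,113.5,20],[0,0,0,-2.5,0.5,113.5,20],[0,0,0,-2.5,0.5,113.5,36],[0,0,0,-2.5,0.5,113,36],[0,0,0,-2.5,0.5,90,38],[0,0,0,-2.5,0.5,40,40],[0,0,0,10,-10,0,56],[0,0,0,60,-40,0,56],[0,0,0,110,-70,0,56],[0,0,0,160,-100,0,56],[0,0,0,210,-125,0,56],[0,0,0,251,-146,0,56],[0,0,0,251,-146,0,56],[0,0,0,251,-146,0,56]])

```text
clock: 26.78
tool_pos: [420.9, 337.6, 201.0]
eef_rot: [[0.061, 0.998, 0.001], [0.998, -0.061, -0.0], [-0.0, 0.001, -1.0]]
ft_force: [-0.0, 0.1, -0.1]
gripper_width: 0.596
```

Run:
```python
from h import *
plan((420,339.3,66),86.5)
im=eyes.camera('scene');crop(im,270,180,240,150,3.3,'pics/s13.png')
```

```text
clk 26.77 pos [420.9 337.6 201. ] yaw 86.5 z [ 0. -0. -1.] F [-0.   0.1 -0.1] w 56.1
turn [0. 0. 0.] shift [  1.7  -1.1 135. ] |turn|deg 0.1 dist 135
```

View pics/s13.png

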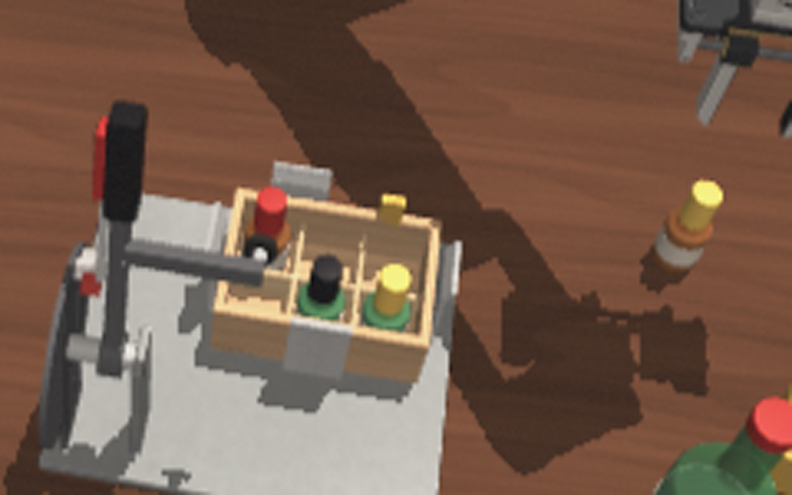

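Request:
servo_tool(steps=[[0,0,0,1.5,-1,50,56],[0,0,0,1.5,-1,95,56],[0,0,0,1.5,-1,127,56],[0,0,0,1.5,-1,135,56],[0,0,0,1.5,-1,135,40],[0,0,0,1.5,-1,135,20],[0,0,0,1.5,-1,135,20],[0,0,0,1.5,-1,135,20],[0,0,0,1.5,-1,100,20],[0,0,0,1.5,-1,50,20],[0,0,0,-10,3,0,20],[0,0,0,-70,21,0,20],[0,0,0,-130,40,0,20],[0,0,0,-190,58,0,20],[0,0,0,-250,76,0,20],[0,0,0,-295,90,0,20],[0,0,0,-306.5,92,0,20],[0,0,0,-306.5,92,0,20],[0,0,0,-306.5,92,0,20]])

```text
clock: 29.2
tool_pos: [493.5, 27.8, 200.6]
eef_rot: [[0.059, 0.998, -0.0], [0.998, -0.059, 0.001], [0.001, -0.0, -1.0]]
ft_force: [-0.1, 0.1, -1.6]
gripper_width: 0.273
```

Run:
```python
from h import *
plan((494.2,26.1,87),86.5)
```

```text
clk 29.20 pos [493.5  27.8 200.6] yaw 86.6 z [-0.  0. -1.] F [-0.1  0.1 -1.6] w 25.7
turn [-0. -0.  0.] shift [ -1.7   0.8 113.6] |turn|deg 0.1 dist 114
```

Request:
servo_tool(steps=[[0,0,0,-1,0.5,35,20],[0,0,0,-1,0.5,70,20],[0,0,0,-1,0.5,95,20],[0,0,0,-1,0.5,108,20],[0,0,0,-1,0.5,112.5,20],[0,0,0,-1,0.5,113.5,20],[0,0,0,-1,0.5,113.5,20],[0,0,0,-1,0.5,113.5,36],[0,0,0,-1,0.5,113,36],[0,0,0,-1,0.5,90,38],[0,0,0,-1,0.5,40,40],[0,0,0,-1,-10,-20,60],[0,0,0,-30,-20,-75,60],[0,0,0,-80,-35,-100,60],[0,0,0,-130,-45,-100,60],[0,0,0,-180,-53,-100,60],[0,0,0,-180,-53,-100,60]])

```text
clock: 31.32
tool_pos: [429.2, -152.8, 300.9]
eef_rot: [[0.067, 0.998, 0.0], [0.998, -0.067, -0.001], [-0.001, 0.0, -1.0]]
ft_force: [-0.7, 0.2, 0.2]
gripper_width: 0.64
```

Run:
```python
from h import *
plan((509,-432,340),62)
im=eyes.camera('wrist');cv2.imwrite('pics/w14.png',im)
im=eyes.camera('scene');crop(im,270,180,240,150,3.3,'pics/s14.png')
```

```text
clk 31.32 pos [ 429.2 -152.8  300.9] yaw 86.2 z [ 0. -0. -1.] F [-0.7  0.2  0.2] w 60.1
turn [0.  0.  0.4] shift [-273.3   98.3  -38.8] |turn|deg 24.2 dist 293
```

View pics/s14.png

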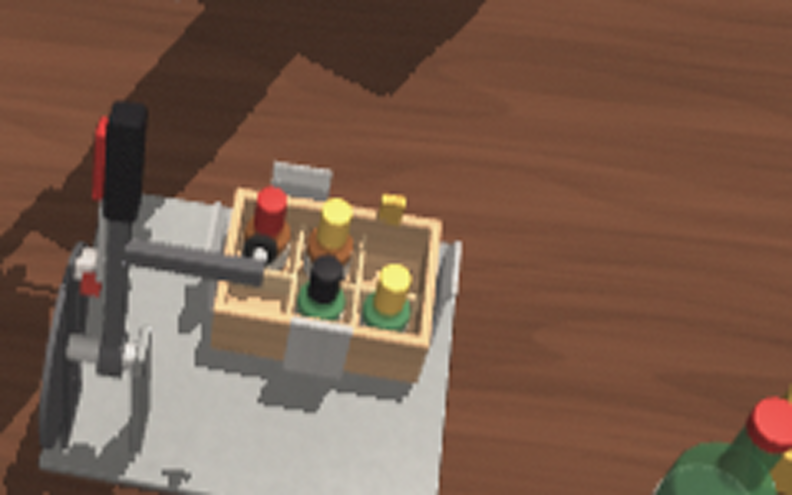

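View pics/w14.png

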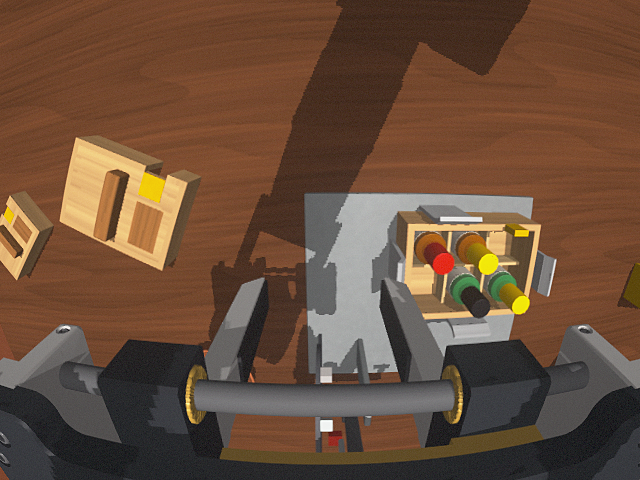

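All four bottles stand in their compartments. Next I'll look closely at the lid.

Request:
servo_tool(steps=[[0,0,0.1,-55,0,-10,60],[0,0,0.2,-110,0,-20,60],[0,0,0.3,-165,30,-30,60],[0,0,0.42,-220,65,-38,60],[0,0,0.42,-273,98,-38,60],[0,0,0.42,-273,98,-38,60],[0,0,0.42,-273,98,-38,60],[0,0,0.42,-273,98,-38,60]])

```text
clock: 32.42
tool_pos: [511.4, -426.4, 341.3]
eef_rot: [[0.461, 0.888, 0.003], [0.888, -0.461, -0.002], [-0.001, 0.003, -1.0]]
ft_force: [-0.4, -0.2, -0.8]
gripper_width: 0.638
```

Run:
```python
from h import *
import json
plan((509,-432,340),62)
c=eyes.calibration('wrist');im=eyes.camera('wrist');cv2.imwrite('pics/w15.png',im)
json.dump({k:np.array(v).tolist() for k,v in c.items()},open('w15.json','w'))
```

```text
clk 32.42 pos [ 511.4 -426.4  341.3] yaw 62.6 z [ 0. -0. -1.] F [-0.4 -0.2 -0.8] w 60.0
turn [0. 0. 0.] shift [-6.   0.5  1.3] |turn|deg 0.6 dist 6
```

View pics/w15.png

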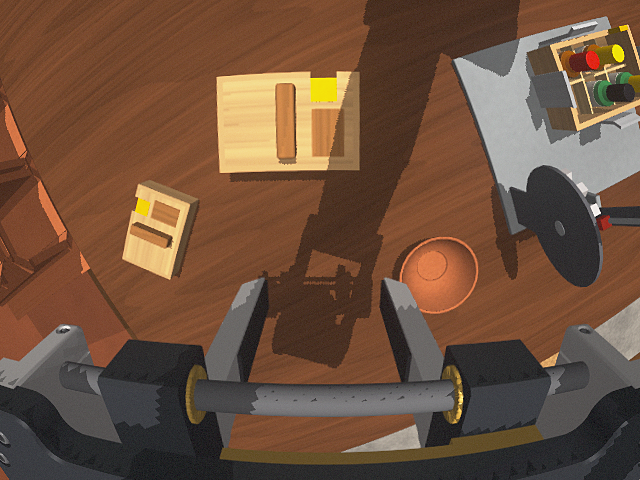

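Run:
```python
from h import *
im=cv2.imread('pics/w15.png');crop(im,205,60,170,130,4.7,'pics/w15z.png')
```

```text
(no output)
```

View pics/w15z.png

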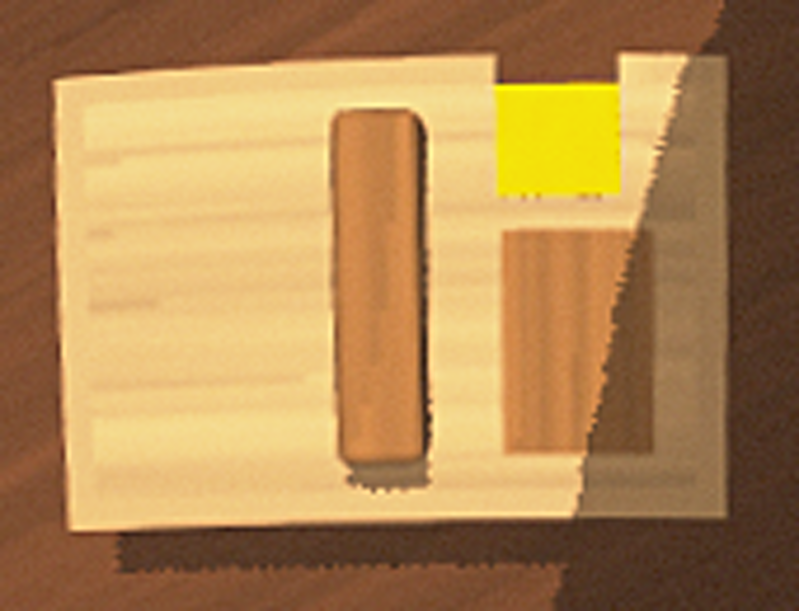

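Run:
```python
from h import *
import json
c=json.load(open('w15.json'))
T=eyes.calibration('top')
def tc(p,ox,oy,s): return ((p[0]+.5)/s-.5+ox,(p[1]+.5)/s-.5+oy)
f=lambda a,z:onz(c,tc(a,205,60,4.7),z,'wrist')[:2]
P=np.array([f(a,56) for a in [(53,78),(727,54),(727,517),(70,531)]])  # (-x,-y),(-x,+y),(+x,+y),(+x,-y)
print(P,P.mean(0))
ang=lambda v:np.degrees(np.arctan2(v[1],v[0]))
print('y ax',ang(P[1]-P[0])-90,ang(P[2]-P[3])-90,np.linalg.norm(P[1]-P[0]),np.linalg.norm(P[2]-P[3]),'x ax',ang(P[3]-P[0]),ang(P[2]-P[1]),np.linalg.norm(P[3]-P[0]),np.linalg.norm(P[2]-P[1]))
h=np.array([f(a,84) for a in [(333,110),(413,110),(422,458),(342,461)]]);print('handle',h,h.mean(0),ang(h[3]-h[0]),ang(h[2]-h[1]))
# height of handle by two views: top0 vs this
print(tri([(T,tc((252,163),360,240,4.4),'top'),(c,tc((382,458),205,60,4.7),'wrist')]),tri([(T,tc((187,285),360,240,4.4),'top'),(c,tc((373,112),205,60,4.7),'wrist')]))
```

```text
[[ 309.5 -475.6]
 [ 390.7 -316.1]
 [ 501.3 -372.4]
 [ 420.9 -531.5]] [ 405.6 -423.9]
y ax -26.972144421819763 -26.832330197405348 178.92447997345926 178.3309677170641 x ax -26.669926262176638 -26.94302267565638 124.58464688293473 124.14776369122103
handle [[ 361.2 -412.6]
 [ 370.8 -395.3]
 [ 449.2 -434.1]
 [ 440.3 -452.2]] [ 405.4 -423.6] -26.557960111459508 -26.331380102471183
(array([ 465.7, -456.7,  -95.7]), [np.float64(19.61238353802355), np.float64(19.612383538023522)]) (array([ 381.5, -387. ,   89. ]), [np.float64(22.04941284171207), np.float64(22.049412841711973)])
```

The lid has been knocked from (434,-392) to (405.6,-424), as the text warned could happen. I'll confirm with the top camera.

Run:
```python
from h import *
im=eyes.camera('top');crop(im,350,230,140,130,5,'pics/t16.png')
im=eyes.camera('scene');crop(im,150,150,140,130,5,'pics/s16.png')
T=eyes.calibration('top');S=eyes.calibration('scene')
for X in [(390.7,-316.1,56),(309.5,-475.6,56),(405.5,-423.7,84)]:
    print((proj(T,X,'top')-[350,230])*5,(proj(S,X,'scene')-[150,150])*5)
```

```text
[156.4 378.9] [542.7 320.3]
[439.8 528.8] [318.8 191.1]
[356.2 354.9] [355.6 292.2]
```

View pics/t16.png

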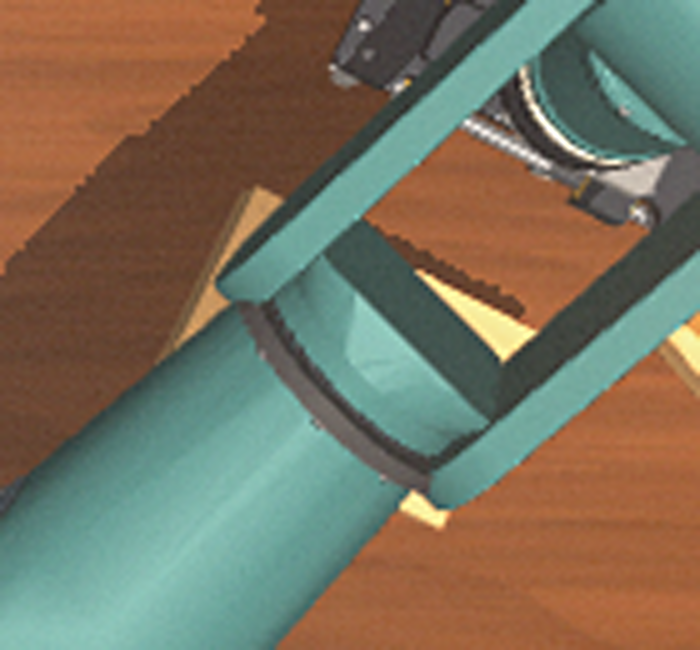

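View pics/s16.png

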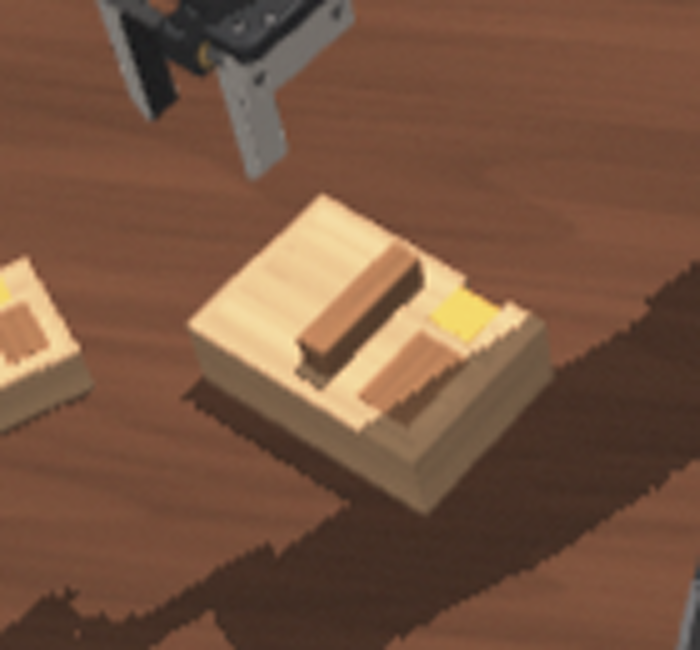

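The scene view matches the new pose, with corners within a pixel or so. Now to grasp the handle.

Run:
```python
from h import *
plan((405.5,-423.8,150),63.1)
```

```text
clk 32.58 pos [ 511.  -426.9  341.3] yaw 62.5 z [ 0. -0. -1.] F [-0.6 -0.1  0.3] w 60.2
turn [ 0.  0. -0.] shift [-45.7 -95.7 191. ] |turn|deg 0.6 dist 218
```

Request:
servo_tool(steps=[[0,0,-0.01,-15,-32,60,60],[0,0,-0.01,-30,-64,120,60],[0,0,-0.01,-45.7,-95.7,170,60],[0,0,-0.01,-45.7,-95.7,191,60],[0,0,-0.01,-45.7,-95.7,191,60],[0,0,-0.01,-45.7,-95.7,191,60]])

```text
clock: 33.33
tool_pos: [406.3, -425.3, 150.4]
eef_rot: [[0.453, 0.891, 0.003], [0.891, -0.453, -0.003], [-0.002, 0.004, -1.0]]
ft_force: [0.0, -0.1, 0.8]
gripper_width: 0.641
```

Run:
```python
from h import *
plan((405.5,-423.8,59),63.1)
im=eyes.camera('wrist');cv2.imwrite('pics/w17.png',im)
```

```text
clk 33.33 pos [ 406.3 -425.3  150.4] yaw 63.1 z [ 0. -0. -1.] F [ 0.  -0.1  0.8] w 60.2
turn [ 0.  0. -0.] shift [ 1.2 -1.7 91.4] |turn|deg 0.3 dist 91
```

View pics/w17.png

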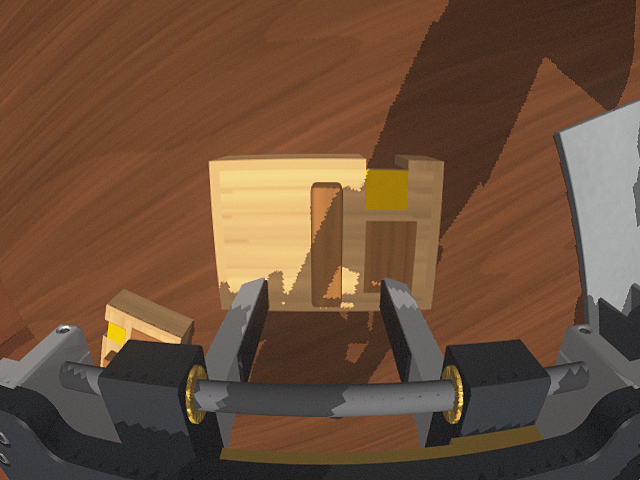

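Request:
servo_tool(steps=[[0,0,0,1,-1.5,40,60],[0,0,0,1,-1.5,70,60],[0,0,0,1,-1.5,86,60],[0,0,0,1,-1.5,91,60],[0,0,0,1,-1.5,91,40],[0,0,0,1,-1.5,91,14],[0,0,0,1,-1.5,91,14],[0,0,0,1,-1.5,91,14],[0,0,0,1,-1.5,91,14],[0,0,0,1,-1.5,80,14],[0,0,0,1,-1.5,65,14],[0,0,0,1,-1.5,65,14]], force=45)

```text
clock: 34.88
tool_pos: [405.1, -424.2, 84.6]
eef_rot: [[0.454, 0.891, 0.002], [0.891, -0.454, -0.003], [-0.002, 0.003, -1.0]]
ft_force: [-0.2, 0.7, -4.7]
gripper_width: 0.234
```

Run:
```python
from h import *
plan((430,-150,290),86.5)
im=eyes.camera('scene');crop(im,150,150,140,130,5,'pics/s18.png')
```

```text
clk 34.88 pos [ 405.1 -424.2   84.6] yaw 63.0 z [ 0. -0. -1.] F [-0.2  0.7 -4.7] w 22.0
turn [ 0.   0.  -0.4] shift [ 255.4 -101.5 -206.2] |turn|deg 23.5 dist 344
```

View pics/s18.png

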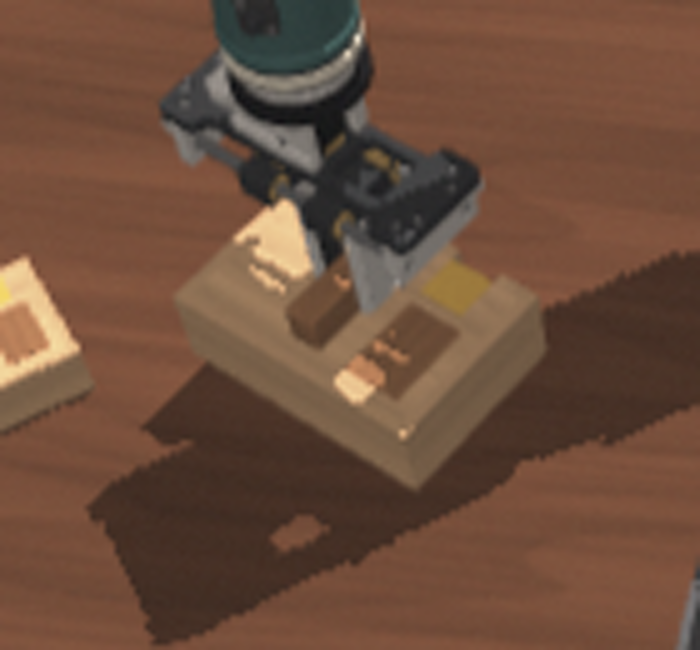

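The lid is lifted level. Moving to a waypoint now.

Request:
servo_tool(steps=[[0,0,0,0,0,-50,14],[0,0,0,0,0,-100,14],[0,0,-0.05,25,-20,-150,14],[0,0,-0.15,70,-40,-190,14],[0,0,-0.25,115,-60,-206,14],[0,0,-0.35,165,-80,-206,14],[0,0,-0.41,215,-100,-206,14],[0,0,-0.41,255,-101.5,-206,14],[0,0,-0.41,255,-101.5,-206,14],[0,0,-0.41,255,-101.5,-206,14]])

```text
clock: 36.17
tool_pos: [429.2, -150.1, 288.3]
eef_rot: [[0.061, 0.998, -0.001], [0.998, -0.061, -0.0], [-0.0, -0.001, -1.0]]
ft_force: [-1.0, 0.4, -4.7]
gripper_width: 0.231
```

Run:
```python
from h import *
plan((521.1,24.5,250),86.5)
im=eyes.camera('wrist');cv2.imwrite('pics/w19.png',im)
```

```text
clk 36.17 pos [ 429.2 -150.1  288.3] yaw 86.5 z [-0. -0. -1.] F [-1.   0.4 -4.7] w 21.8
turn [-0.  0.  0.] shift [179.9  81.1  38.1] |turn|deg 0.1 dist 201
```

View pics/w19.png

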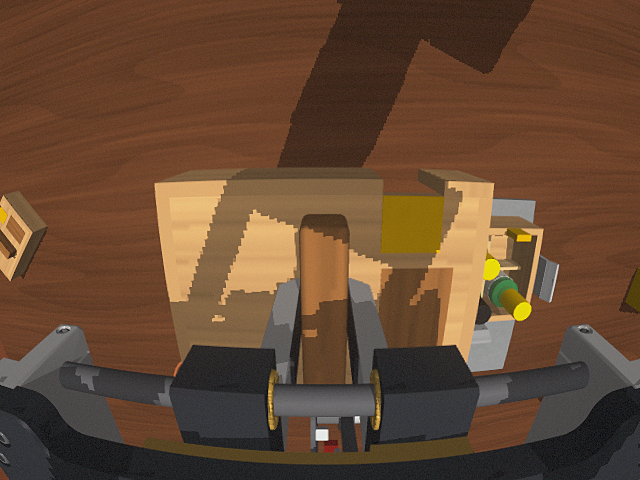

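Request:
servo_tool(steps=[[0,0,0,50,15,10,14],[0,0,0,100,35,20,14],[0,0,0,150,60,30,14],[0,0,0,180,81,38,14],[0,0,0,180,81,38,14],[0,0,0,180,81,38,14],[0,0,0,180,81,38,14]])

```text
clock: 37.1
tool_pos: [521.2, 23.5, 251.2]
eef_rot: [[0.063, 0.998, 0.001], [0.998, -0.063, -0.0], [-0.0, 0.001, -1.0]]
ft_force: [-0.0, 0.2, -4.7]
gripper_width: 0.234
```

Run:
```python
from h import *
import json
plan((521.1,24.5,170),86.5)
c=eyes.calibration('wrist');im=eyes.camera('wrist');cv2.imwrite('pics/w20.png',im)
json.dump({k:np.array(v).tolist() for k,v in c.items()},open('w20.json','w'))
s=eyes.camera('scene');crop(s,260,150,170,140,4.5,'pics/s20.png')
```

```text
clk 37.10 pos [521.2  23.5 251.2] yaw 86.4 z [ 0. -0. -1.] F [-0.   0.2 -4.7] w 22.0
turn [ 0.  0. -0.] shift [ 1.  -0.2 81.2] |turn|deg 0.1 dist 81
```

View pics/w20.png

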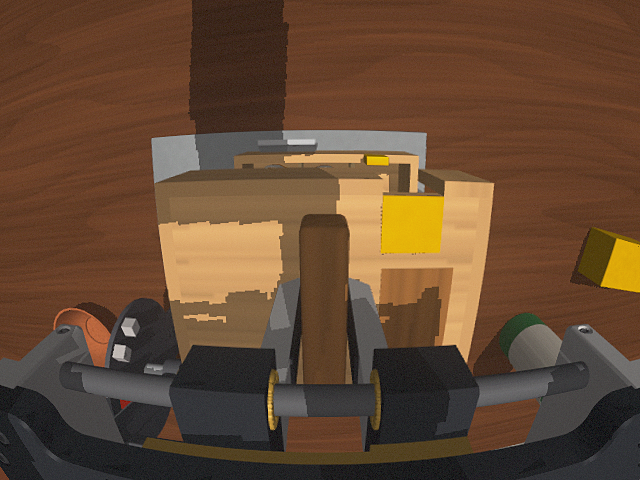

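View pics/s20.png

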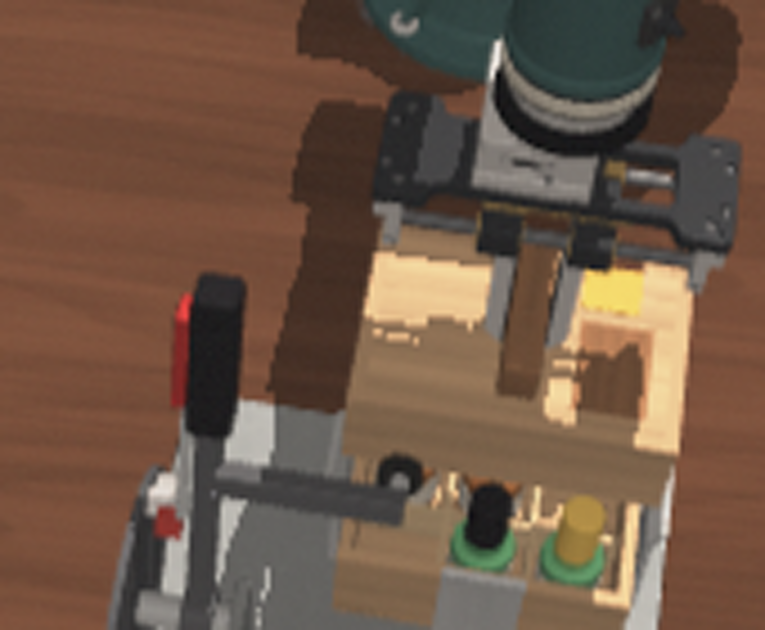

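Run:
```python
from h import *
import json
c=json.load(open('w20.json'))
a=np.radians(-3.5);R=np.array([[np.cos(a),-np.sin(a)],[np.sin(a),np.cos(a)]])
z=251.2-59+56
for l in [(-62,-89),(-62,89),(-54,29),(-54,61),(45,0)]:
    p=np.array([521.2,23.5])+R@np.array(l); print(l,proj(c,(*p,z),'wrist'))
print([onz(c,u,z,'wrist') for u in [(157,183),(493,183)]])
im=cv2.imread('pics/w20.png');crop(im,140,120,380,100,2.1,'pics/w20z.png')
```

```text
(-62, -89) [156.8 181. ]
(-62, 89) [494.1 180.6]
(-54, 29) [383.9 192.8]
(-54, 61) [444.6 193.9]
(45, 0) [325.8 360.1]
[array([455. , -61.6, 248.2]), array([466. , 115.5, 248.2])]
```

View pics/w20z.png

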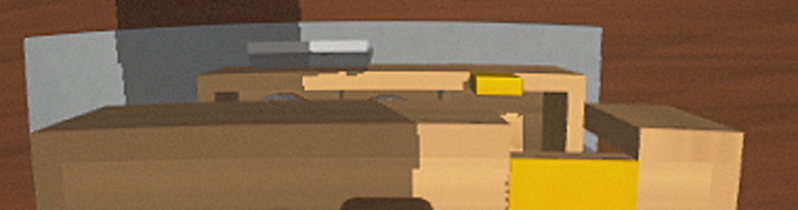

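The held lid projects within 1–2 px of where it should be. I'll lower it to just above the guides.

Request:
servo_tool(steps=[[0,0,0,1,-0.5,25,14],[0,0,0,1,-0.5,45,14],[0,0,0,1,-0.5,62,14],[0,0,0,1,-0.5,70,14],[0,0,0,1,-0.5,70,14],[0,0,0,1,-0.5,70,14]])

```text
clock: 37.95
tool_pos: [521.5, 25.9, 181.7]
eef_rot: [[0.061, 0.998, 0.002], [0.998, -0.061, -0.0], [0.0, 0.002, -1.0]]
ft_force: [0.0, 0.2, -5.4]
gripper_width: 0.231
```

Run:
```python
from h import *
plan((521.1,24.5,137),86.5)
im=eyes.camera('wrist');crop(im,140,120,380,130,2.1,'pics/w21z.png')
```

```text
clk 37.95 pos [521.5  25.9 181.7] yaw 86.5 z [ 0. -0. -1.] F [ 0.   0.2 -5.4] w 21.7
turn [ 0. -0.  0.] shift [-1.4 -0.4 44.7] |turn|deg 0.1 dist 45
```

View pics/w21z.png

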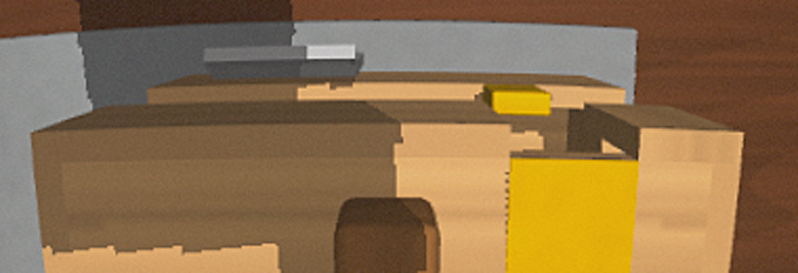

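Request:
servo_tool(steps=[[0,0,0,-1,0,10,14],[0,0,0,-1,0,18,14],[0,0,0,-1,0,25,14],[0,0,0,-1,0,31,14],[0,0,0,-1,0,36,14],[0,0,0,-1,0,40,14],[0,0,0,-1,0,42,14],[0,0,0,-1,0,42,14]])

```text
clock: 39.0
tool_pos: [520.8, 25.0, 138.6]
eef_rot: [[0.061, 0.998, -0.0], [0.998, -0.061, 0.0], [0.0, -0.0, -1.0]]
ft_force: [-0.4, 1.1, -4.1]
gripper_width: 0.23
```

Run:
```python
from h import *
plan((521.1,24.5,137),86.5)
im=eyes.camera('scene');crop(im,260,150,170,140,4.5,'pics/s22.png')
im=eyes.camera('wrist');crop(im,140,120,380,130,2.1,'pics/w22z.png')
```

```text
clk 39.00 pos [520.8  25.  138.6] yaw 86.5 z [-0.  0. -1.] F [-0.4  1.1 -4.1] w 21.6
turn [-0. -0.  0.] shift [-0.4  0.3  1.6] |turn|deg 0.0 dist 2
```

View pics/s22.png

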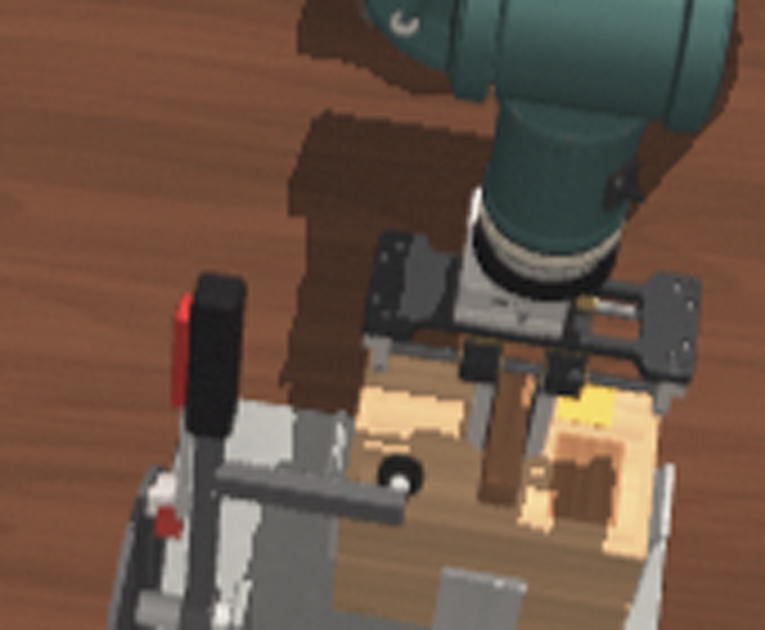

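View pics/w22z.png

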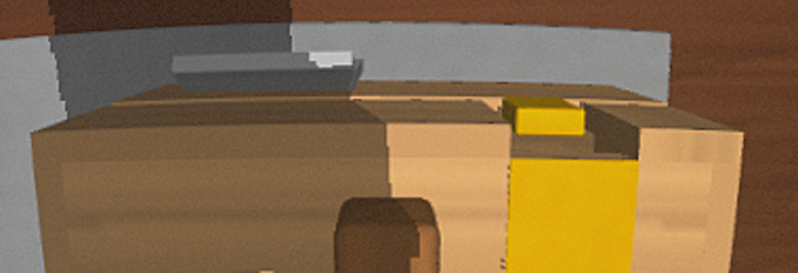

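Request:
servo_tool(steps=[[0,0,0,-0.5,0.5,1.5,14],[0,0,0,-0.5,0.5,3,14],[0,0,0,-0.5,0.5,4,14],[0,0,0,-0.5,0.5,4,14]])

```text
clock: 39.6
tool_pos: [521.3, 24.4, 135.1]
eef_rot: [[0.061, 0.998, 0.0], [0.998, -0.061, -0.0], [0.0, 0.0, -1.0]]
ft_force: [-1.8, -0.2, -1.1]
gripper_width: 0.235
```

Run:
```python
from h import *
plan((521.1,24.5,137),86.5)
```

```text
clk 39.60 pos [521.3  24.4 135.1] yaw 86.5 z [ 0. -0. -1.] F [-1.8 -0.2 -1.1] w 22.1
turn [ 0. -0.  0.] shift [ 0.1 -0.2 -1.9] |turn|deg 0.0 dist 2
```

Request:
servo_tool(steps=[[0,0,0,0,0,2,14],[0,0,0,0,0,3,14],[0,0,0,0,0,3,14],[0,0,0,0,0,2,30],[0,0,0,0,0,1,40],[0,0,0,0,0,0,44],[0,0,0,0,0,-30,50],[0,0,0,0,-10,-80,60],[0,0,0,0,0,-140,60],[0,0,0,0,40,-195,60],[0,0,0,0,80,-195,60],[0,0,0,0,80,-195,60],[0,0,0,0,80,-195,60]])

```text
clock: 41.22
tool_pos: [600.7, 19.6, 328.5]
eef_rot: [[0.061, 0.998, -0.003], [0.998, -0.061, 0.0], [0.0, -0.003, -1.0]]
ft_force: [-0.3, 0.6, 0.1]
gripper_width: 0.637
```

Run:
```python
from h import *
import json
plan((521.1,24.5,137),86.5)
c=eyes.calibration('wrist');im=eyes.camera('wrist');cv2.imwrite('pics/w23.png',im)
json.dump({k:np.array(v).tolist() for k,v in c.items()},open('w23.json','w'))
s=eyes.camera('scene');crop(s,260,150,170,140,4.5,'pics/s23.png')
```

```text
clk 41.23 pos [600.7  19.6 328.5] yaw 86.5 z [-0.  0. -1.] F [-0.3  0.6  0.1] w 59.9
turn [-0. -0.  0.] shift [  0.1 -79.2 191.7] |turn|deg 0.2 dist 207
```

View pics/w23.png

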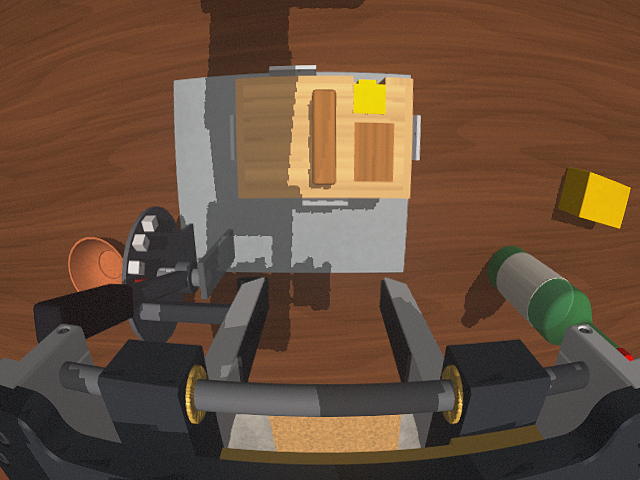

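View pics/s23.png

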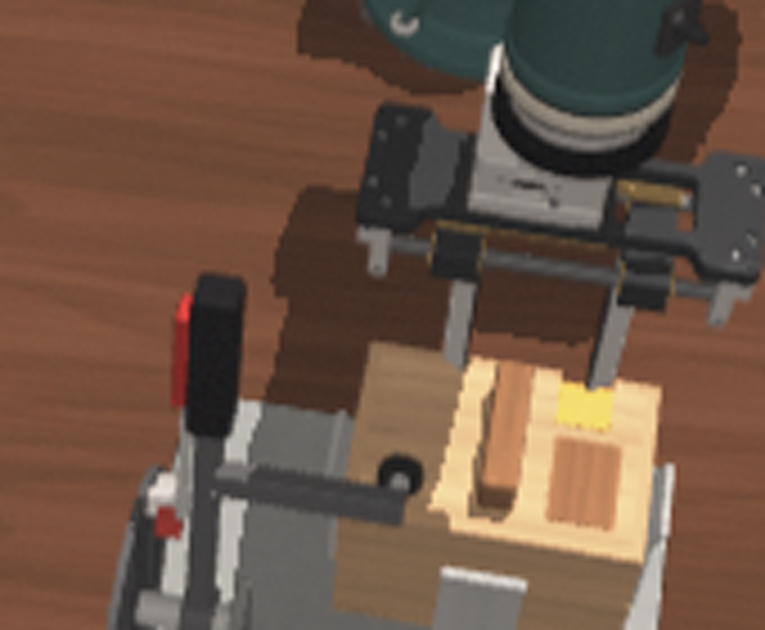

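Run:
```python
from h import *
import json
c=json.load(open('w23.json'));S=eyes.calibration('scene')
a=np.radians(-3.5);R=np.array([[np.cos(a),-np.sin(a)],[np.sin(a),np.cos(a)]])
for l in [(-62,-89),(-62,89),(62,89),(62,-89)]:
  for z in (134,140):
    p=np.array([521.1,24.5])+R@np.array(l); print(l,z,((proj(c,(*p,z),'wrist')-[220,60])*4).round(),((proj(S,(*p,z),'scene')-[260,150])*4.5).round())
im=cv2.imread('pics/w23.png');crop(im,220,60,200,150,4,'pics/w23z.png')
```

```text
(-62, -89) 134 [65. 68.] [370. 337.]
(-62, -89) 140 [59. 65.] [370. 332.]
(-62, 89) 134 [775.  69.] [659. 383.]
(-62, 89) 140 [780.  66.] [661. 378.]
(62, 89) 134 [762. 549.] [642. 558.]
(62, 89) 140 [767. 553.] [644. 553.]
(62, -89) 134 [ 76. 548.] [337. 507.]
(62, -89) 140 [ 71. 552.] [337. 501.]
```

View pics/w23z.png

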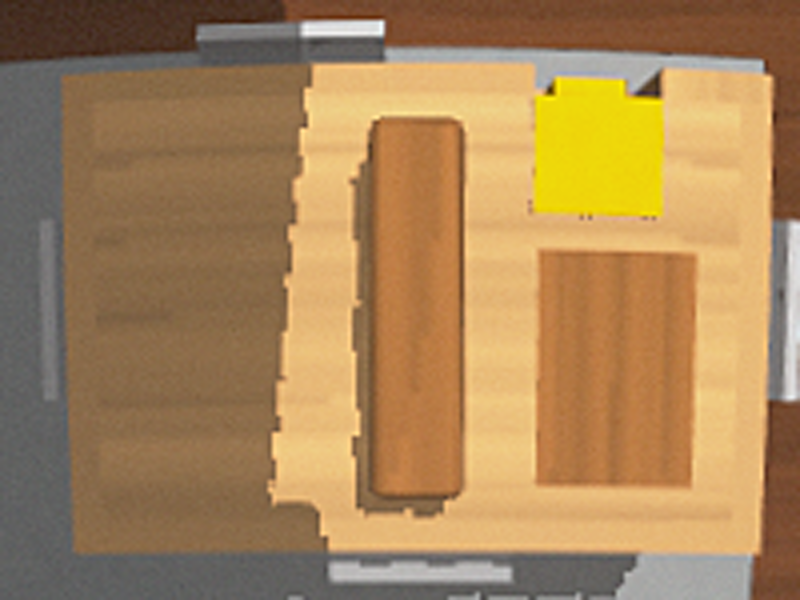

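The lid's corners match z = 134 (fully home) in both views, within 1–2 mm, and the fin shows in the notch. Now to lower the lever.

Run:
```python
from h import *
plan((611.5,-137,400),86.5)
```

```text
clk 41.33 pos [600.2  19.7 329.7] yaw 86.5 z [-0.  0. -1.] F [ 0.7 -0.   0. ] w 60.3
turn [-0. -0.  0.] shift [-155.7   20.8  -70.3] |turn|deg 0.0 dist 172
```

Request:
servo_tool(steps=[[0,0,0,0,0,-50,60],[0,0,0,-30,10,-75,60],[0,0,0,-80,20,-75,60],[0,0,0,-130,20.8,-73,55],[0,0,0,-155.7,20.8,-71,55],[0,0,0,-155.7,20.8,-71,55],[0,0,0,-155.7,20.8,-71,55]])

```text
clock: 42.2
tool_pos: [611.9, -136.0, 401.5]
eef_rot: [[0.06, 0.998, 0.001], [0.998, -0.06, 0.0], [0.0, 0.001, -1.0]]
ft_force: [-0.3, -0.4, 0.3]
gripper_width: 0.587
```

Run:
```python
from h import *
plan((611.5,-137,303),86.5)
im=eyes.camera('wrist');c=eyes.calibration('wrist');crop(im,255,180,130,130,5,'pics/w24z.png')
H=np.array([661.4,-139.4,140]);ux=np.array([.998,-.061,0]);uy=np.array([.061,.998,0])
for l in (0,0.03,0.06):
    th=1.309-l; d=-np.cos(th)*ux+np.array([0,0,np.sin(th)]); n=-np.sin(th)*ux-np.array([0,0,np.cos(th)]) 
    print(l,[((proj(c,H+235*d+13*n*s,'wrist')-[255,180])*5).round(0) for s in (1,-1)])
```

```text
clk 42.20 pos [ 611.9 -136.   401.5] yaw 86.6 z [ 0.  0. -1.] F [-0.3 -0.4  0.3] w 55.1
turn [ 0. -0.  0.] shift [-1.1 -0.5 98.5] |turn|deg 0.1 dist 98
0 [array([347., 258.]), array([346., 471.])]
0.03 [array([347., 200.]), array([347., 414.])]
0.06 [array([347., 142.]), array([347., 356.])]
```

View pics/w24z.png

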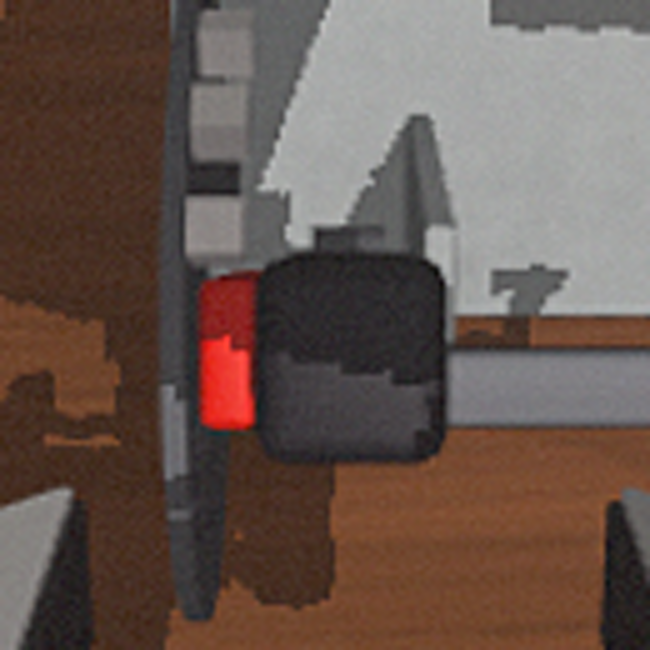

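Request:
servo_tool(steps=[[0,0,0,0,0,45,50],[0,0,0,0,0,85,50],[0,0,0,0,0,98,50],[0,0,0,0,0,98,50],[0,0,0,0,0,98,24],[0,0,0,0,0,98,24],[0,0,0,0,0,98,24],[0,0,0,0,0,98,24],[0,0,0,0,0,98,24]], force=25)

```text
clock: 43.38
tool_pos: [613.1, -136.1, 304.9]
eef_rot: [[0.06, 0.998, 0.004], [0.998, -0.06, 0.0], [0.0, 0.004, -1.0]]
ft_force: [-0.4, 5.2, 6.2]
gripper_width: 0.271
```

Run:
```python
from h import *
plan((611.5,-137,303),86.5)
```

```text
clk 43.38 pos [ 613.1 -136.1  304.9] yaw 86.6 z [ 0.  0. -1.] F [-0.4  5.2  6.2] w 25.5
turn [ 0. -0.  0.] shift [-1.  -1.6  1.9] |turn|deg 0.3 dist 3
```

Request:
servo_tool(steps=[[0,0,0,0,-10,3,24],[0,0,0,0,-20,6.5,24],[0,0,0,0,-37,14,24],[0,0,0,0,-53.5,23.5,24],[0,0,0,0,-69,34.5,24],[0,0,0,0,-83,47,24],[0,0,0,0,-96,61,24],[0,0,0,0,-107.5,76,24],[0,0,0,0,-117.5,92.5,24],[0,0,0,0,-117.5,92.5,24]])

```text
clock: 44.62
tool_pos: [492.0, -128.5, 208.5]
eef_rot: [[0.061, 0.998, -0.007], [0.998, -0.061, 0.004], [0.003, -0.007, -1.0]]
ft_force: [-4.9, 4.8, -0.5]
gripper_width: 0.264
```

Run:
```python
from h import *
plan((611.5,-137,303),86.5)
p=sensors.get_state()['tool_pos']; x=(661.4-p[0])/.998; z=p[2]+19-140
print(np.hypot(x,z), 'lever',1.309-np.arctan2(z,x))
s=eyes.camera('scene');crop(s,250,150,170,140,4.5,'pics/s25.png')
```

```text
clk 44.62 pos [ 492.  -128.5  208.5] yaw 86.5 z [-0.  0. -1.] F [-4.9  4.8 -0.5] w 24.8
turn [-0. -0.  0.] shift [ -1.  119.1 -95.4] |turn|deg 0.5 dist 153
190.94775730815473 lever 0.8332022698630355
```

View pics/s25.png

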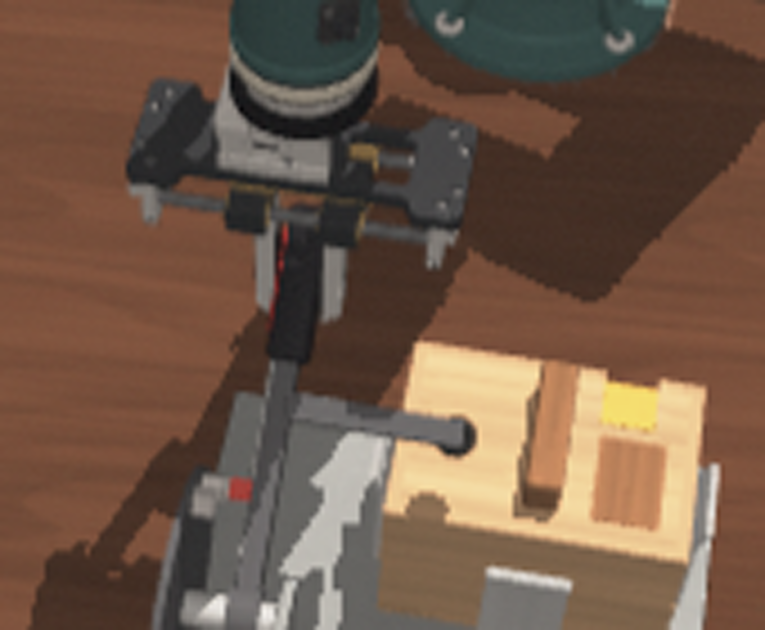

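Request:
servo_tool(steps=[[0,0,0,0,-6,14,24],[0,0,0,0,-12,32,24],[0,0,0,0,-16.5,50,24],[0,0,0,0,-19,62,24],[0,0,0,0,-20,70,24],[0,0,0,0,-20.5,77,24],[0,0,0,0,-20.5,79,24],[0,0,0,0,-20.5,79,24]])

```text
clock: 45.68
tool_pos: [471.8, -127.2, 129.2]
eef_rot: [[0.061, 0.998, -0.007], [0.998, -0.061, 0.004], [0.003, -0.008, -1.0]]
ft_force: [-4.0, 3.9, -1.4]
gripper_width: 0.264
```

Run:
```python
from h import *
plan((611.5,-137,303),86.5)
p=sensors.get_state()['tool_pos']; x=(661.4-p[0])/.998; z=p[2]+19-140
print(np.hypot(x,z), 'lever',1.309-np.arctan2(z,x))
s=eyes.camera('scene');crop(s,250,170,170,140,4.5,'pics/s26.png')
```

```text
clk 45.67 pos [ 471.8 -127.2  129.2] yaw 86.5 z [-0.  0. -1.] F [-4.   3.9 -1.4] w 24.8
turn [-0. -0.  0.] shift [  -0.7  138.7 -174.9] |turn|deg 0.5 dist 223
190.14993943719745 lever 1.26588165395034
```

View pics/s26.png

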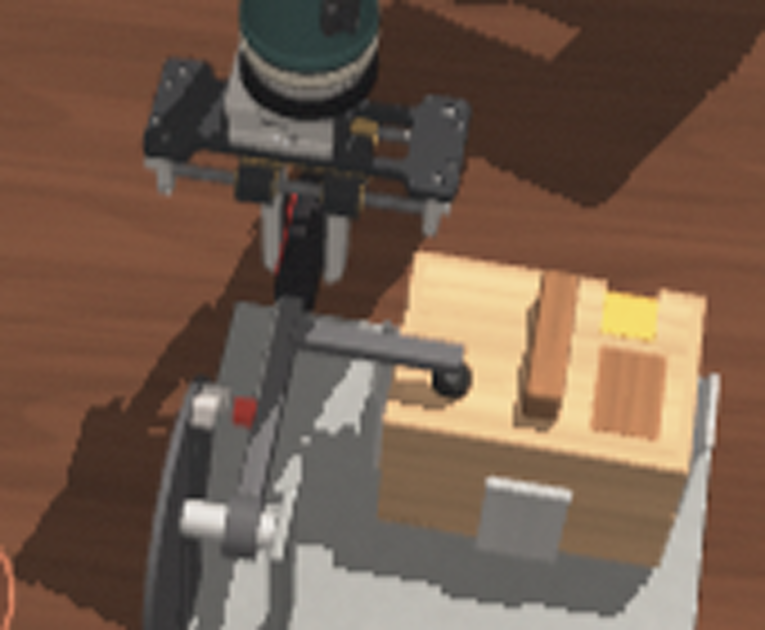

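The foot still seems clear of the lid, since a shadow gap shows. I'll press further down.

Request:
servo_tool(steps=[[0,0,0,0,0,3,24],[0,0,0,0,0,6,24],[0,0,0,0,0,9,24],[0,0,0,0,0,9,24]])

```text
clock: 46.22
tool_pos: [471.7, -127.2, 121.1]
eef_rot: [[0.061, 0.998, -0.007], [0.998, -0.061, 0.004], [0.003, -0.007, -1.0]]
ft_force: [-7.4, 4.1, 2.5]
gripper_width: 0.264
```

Run:
```python
from h import *
plan((611.5,-137,303),86.5)
s=eyes.camera('scene');crop(s,250,170,170,140,4.5,'pics/s27.png')
s=eyes.camera('wrist');cv2.imwrite('pics/w27.png',s)
```

```text
clk 46.23 pos [ 471.7 -127.2  121.1] yaw 86.5 z [-0.  0. -1.] F [-7.4  4.1  2.5] w 24.8
turn [-0. -0.  0.] shift [  -0.7  138.7 -183. ] |turn|deg 0.5 dist 230
```

View pics/s27.png

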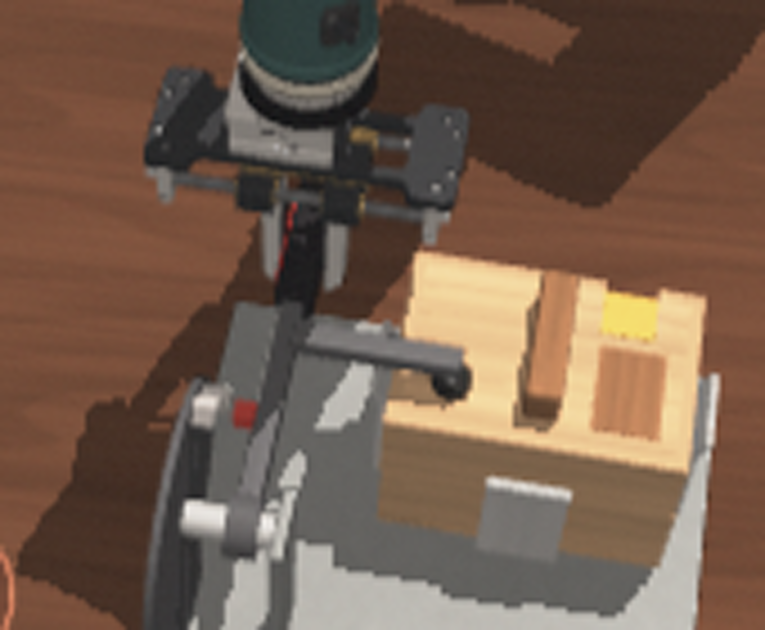

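View pics/w27.png

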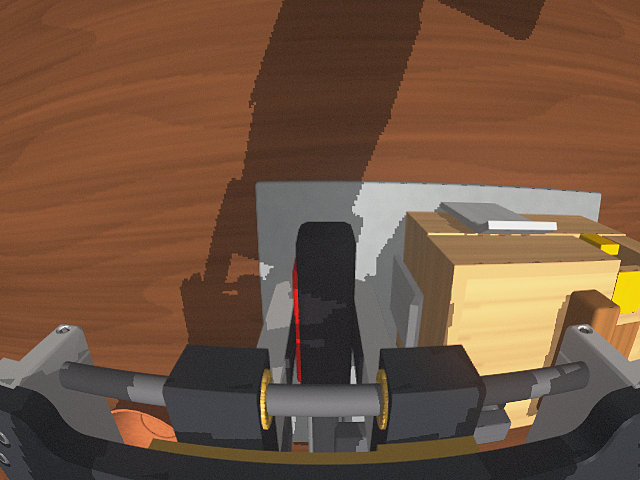

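Run:
```python
from h import *
c=eyes.calibration('wrist');S=eyes.calibration('scene')
H=np.array([661.4,-139.4,140]);ux=np.array([.998,-.061,0]);uy=np.array([.061,.998,0]);zz=np.array([0,0,1.])
for l in (1.1,1.15,1.2,1.23,1.27):
    th=1.309-l; d=-np.cos(th)*ux+np.sin(th)*zz; n=np.sin(th)*ux+np.cos(th)*zz
    print(l,[proj(c,H+235*d+13*n+12*k*uy,'wrist').round(1) for k in (-1,1)],((proj(S,H+235*d+13*n,'scene')-[250,170])*4.5).round(),((proj(S,H+145*d+13*n,'scene')-[250,170])*4.5).round(), ((proj(S,H+120*d+100*uy,'scene')-[250,170])*4.5).round())
```

```text
1.1 [array([285.7, 295.4]), array([367. , 295.3])] [316. 144.] [288. 280.] [450. 356.]
1.15 [array([288.7, 272.5]), array([363.4, 272.4])] [316. 152.] [288. 284.] [450. 360.]
1.2 [array([291.3, 254.3]), array([360.2, 254.3])] [317. 161.] [289. 289.] [449. 364.]
1.23 [array([292.8, 245.4]), array([358.5, 245.4])] [317. 167.] [289. 292.] [449. 367.]
1.27 [array([294.6, 235.6]), array([356.3, 235.6])] [317. 175.] [289. 296.] [449. 371.]
```

The grip's end edge fits lever ≈ 1.25–1.27. A little more push, then release.

Request:
servo_tool(steps=[[0,0,0,0,0,3,24],[0,0,0,0,0,4,24],[0,0,0,0,0,4,24],[0,0,0,0,0,4,34],[0,0,0,0,0,4,50],[0,0,0,0,0,4,54],[0,0,0,0,0,-30,56],[0,0,0,0,0,-80,60],[0,0,0,0,40,-130,60],[0,0,0,40,80,-180,60],[0,0,0,70,118,-205,60],[0,0,0,70,118,-205,60],[0,0,0,70,118,-205,60]])

```text
clock: 47.95
tool_pos: [596.7, -66.0, 326.1]
eef_rot: [[0.06, 0.998, -0.002], [0.998, -0.06, 0.0], [0.0, -0.002, -1.0]]
ft_force: [-0.7, -0.2, 0.2]
gripper_width: 0.643
```

Run:
```python
from h import *
plan((611.5,-137,303),86.5)
s=eyes.camera('scene');crop(s,250,170,170,140,4.5,'pics/s28.png')
c=eyes.calibration('wrist');s=eyes.camera('wrist');cv2.imwrite('pics/w28.png',s);crop(s,215,30,100,160,3.7,'pics/w28z.png')
H=np.array([661.4,-139.4,140]);ux=np.array([.998,-.061,0]);uy=np.array([.061,.998,0]);zz=np.array([0,0,1.])
for l in (1.1,1.2,1.25):
    th=1.309-l; d=-np.cos(th)*ux+np.sin(th)*zz; n=np.sin(th)*ux+np.cos(th)*zz
    print(l,[proj(c,H+r*d+13*n+12*k*uy,'wrist').round(1) for r in (235,145) for k in (-1,1)],proj(c,H+190*d-20*uy,'wrist'),proj(c,H+190*d-14*uy,'wrist'))
```

```text
clk 47.95 pos [596.7 -66.  326.1] yaw 86.6 z [-0.  0. -1.] F [-0.7 -0.2  0.2] w 60.4
turn [-0. -0.  0.] shift [-70.   19.1  23.1] |turn|deg 0.1 dist 76
1.1 [array([226.5,  47.2]), array([255. ,  45.1]), array([232.8, 149.8]), array([259.5, 148.9])] [223.9  98. ] [230.5  97.6]
1.2 [array([233. ,  47.2]), array([259.7,  45.4]), array([236.3, 145.1]), array([262.1, 144.2])] [229.1  96.4] [235.3  96. ]
1.25 [array([236. ,  48.1]), array([261.9,  46.4]), array([238. , 143.4]), array([263.3, 142.5])] [231.5  96.4] [237.6  96. ]
```

View pics/s28.png

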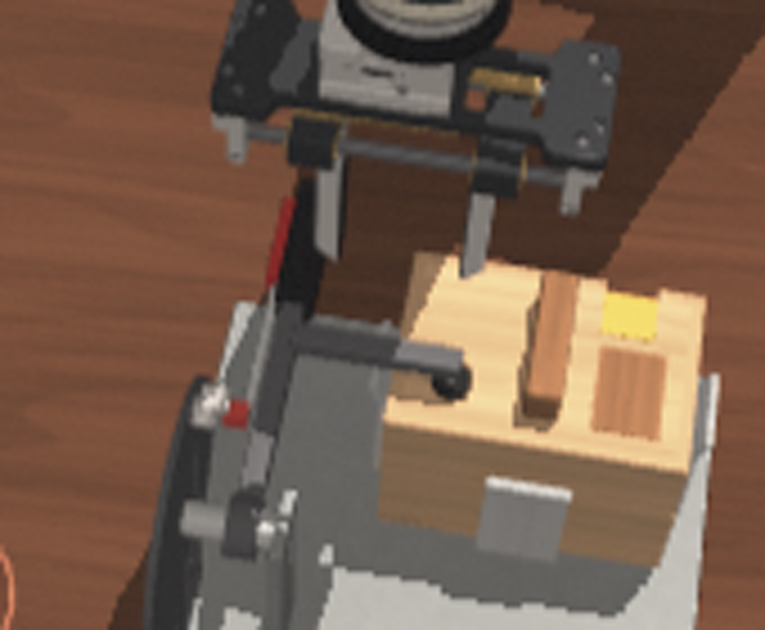

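View pics/w28.png

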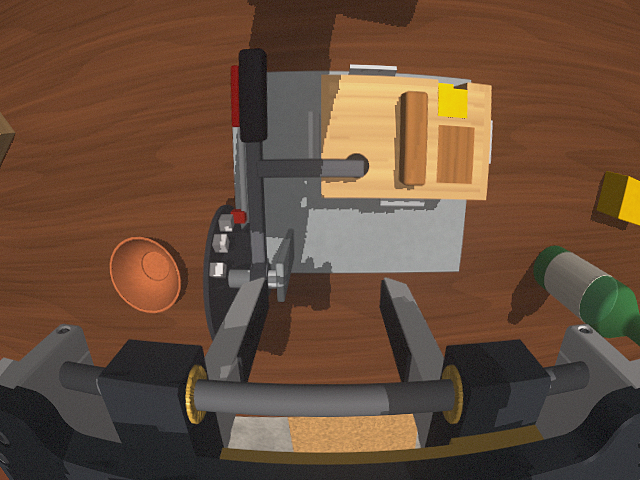

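View pics/w28z.png

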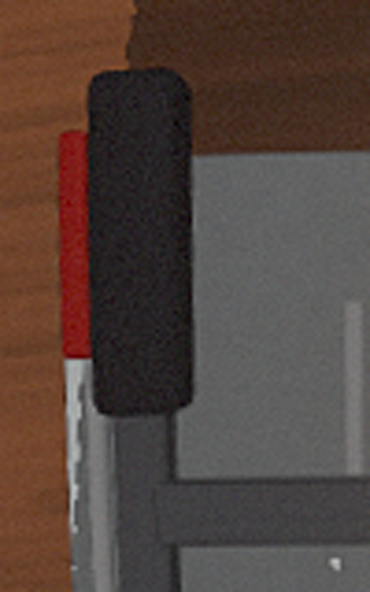

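Run:
```python
from h import *
c=eyes.calibration('wrist')
a=np.radians(-3.5);R=np.array([[np.cos(a),-np.sin(a)],[np.sin(a),np.cos(a)]])
for l in [(-62,-89),(-62,89),(62,89),(62,-89)]:
    p=np.array([521.1,24.5])+R@np.array(l); print(l,((proj(c,(*p,134),'wrist')-[310,60])*4).round(),((proj(c,(*p,144),'wrist')-[310,60])*4).round())
im=cv2.imread('pics/w28.png');crop(im,310,60,190,150,4,'pics/w28l.png')
```

```text
(-62, -89) [49. 54.] [49. 48.]
(-62, 89) [729.  98.] [745.  94.]
(62, 89) [707. 557.] [722. 564.]
(62, -89) [ 49. 546.] [ 49. 553.]
```

View pics/w28l.png

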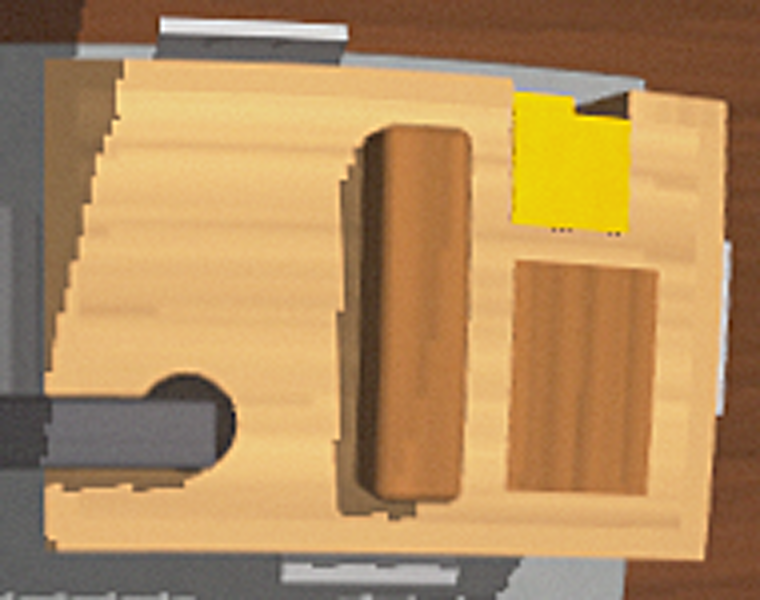

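The lid is level at z ≈ 134, all four corners within about 1.5 mm. The fin is in the notch, the foot is on the lid and the red plate is out. Handing in.

```bash
python3 -c "
from station import workorder
print(workorder.close_job())"
```

```text
the job is handed in; nothing more can be done
None
```

I handed the job in at about 48 s of the 210 s allowed, with every step done. The hand-in reports no verdict.

**What I did**
- **Lever up:** I squeezed the plate and swung the lever up. After the first swing the camera showed it at about 0.08 rad with the plate half in, although the arm's own reading said 0.01. I gripped it again and pushed it to about 0.01 rad, locked with the plate out.
- **Bottles:** only four were present. Each now stands upright in its own compartment.
- **Lid:** it had been knocked about 43 mm aside during the run, so I measured it again. I then set it down with the notch over the key fin.
- **Lever down:** I swung the lever down onto the lid and let go.

**Last checks**
- **Lid:** all four top corners match the fully home position within about 1.5 mm, at 134 mm top height and level, with the fin in the notch.
- **Lever:** the foot is on the lid, and the grip and red plate look the same as in the first picture, when it was locked down. The camera edges put the lever at about 1.25 rad or a little more.
- **Robot:** it stands clear of everything, with no contact force.
- **Bottles under the lid:** I last saw them upright just before the lid went on.
- **Wine, bowl and carton:** I never touched them. They looked in place in the last picture, but I did not measure them again.

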